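# Fetch the toe bone from behind the other finds

## Robot

A 7-joint arm with a two-finger parallel gripper is mounted at the origin on the work surface. World frame = base frame: x ahead of the robot, y to its left, z up, the work surface at z = 0. Lengths are in mm, angles in rad, forces in N, time in s.
With the tool pointing down it reaches from about 375 to 925 mm from the base axis. Payload 3.1 kg.
Tool frame: the origin (TCP) lies at the very end of the fingers, on their centre line; the grasp point (between the pads) lies 19 mm behind it; z points along the fingers, y is the line along which they close (so a half turn about z gives the same grasp; the last joint's range is limited). The gripper opens to 85 mm and grips with 20 to 120 N. Pads are 22 mm wide; open, the fingers measure 114 mm over their backs; the gripper's body (76 mm by 85 mm) begins 54 mm behind the grasp point. The pads swing forward as they close: fully open they stand 13 mm farther back than shut.
Start: joints at [1.181, 0.383, 0.044, 1.598, -0.018, 1.161, -0.05], TCP at [187.01, -622.519, 193.369] pointing down, gripper open.
Joint ranges: [-2.61, 2.61], [-0.41, 2.15], [-1.48, 1.57], [0, 2.5], [-1.57, 4.71], [0.05, 1.97], [-2.85, 2.85]. Speed limits (rad/s): [2.79, 2.79, 3.14, 3.14, 3.14, 3.14, 3.14].

## Interface

Orientations are given as a unit quaternion [w, x, y, z].
In Python, from plant import monitor, vision, ticket gives the robot as it stands.
- The arm moves only by the shell command python3 -m jog 'ROWS' [FORCE]. ROWS is a JSON object of lists of equal length, an entry for each row: "dp": the shift along the tool's x, y, z as a fraction of full scale, a list of three; "rot": the turn, a rotation vector about the tool's x, y, z as a fraction of full scale, a list of three; "jaw": the opening, from -1 (shut) to 1 (fully open), so that 0 is half open. A call has 1 to 10 rows; each row shifts and turns the commanded pose from where the row before left it, along the tool's axes as they then stand; what a row does not reach is not made up. Full scale, the value 1, is 800 mm for a shift and 0.08 rad for a turn. A row lasts 1/12 s, in which the tool goes at most 41.7 mm and 7.16 degrees, less where a joint would pass 70% of its speed; a pose out of reach is approached as far as the arm can. A call with a number of a shift or a turn outside -1 to 1 is refused whole. A call with a gripper value outside its range is refused whole. The fingers move at their own pace and stop on an object; FORCE is the grip in N (left out, the last holds). Time passes only in rows, so rows that do not move let the fingers close. It gives the time, the measured TCP pose, the force, the opening and the grip force at its end, in the units of the state.
- monitor.sense(): the state, without advancing time (a new reading comes with each control period).
- vision.camera(name): name is "side" or "top" or "wrist"; returns the picture (384x512x3 uint8, red, green, blue); there is no depth.
- vision.camera_params(name): a dict with "mtx" (3x3 intrinsics, pixels), "world_from_camera" (4x4, takes a point from camera to world coordinates). Camera axes: x right, y down, z forward; pixel columns grow to the right and rows downward; lengths in mm; the calibration is good to about 2 mm. The wrist camera is an equidistant fisheye: a pixel r from the principal point sees the ray r / f radians off the axis. A picture is of the moment at which its call begins: read the wrist's pose just before it. camera_params takes no time and is no camera call; for the wrist camera it gives the pose at the moment of the call.
- ticket.sign_off(): hands the job in; it is judged then, once.
The state is a dict: "clock": time; "joints": joint angles; "joint_velocities": joint speeds; "tau": joint torques, N m; "ee_pos": TCP position; "tool_rot": TCP orientation; "contact_force": force on the tool from outside, world axes, zero at the start; "torque": the same for the moment, N m; "grip_width": finger opening in mm; "finger_force": force on a finger pad.
Only numpy, scipy, OpenCV 4.12 (cv2) and the standard library are available. Lean on these libraries where they do the work, as an engineer would, in place of code of your own. Each camera call takes 0.05 s, during which the arm holds its last target. There are 200 camera calls.

## Task

The fossil toe bone lying at the back of the carton has to be scanned: take the three finds that stand in front of it (vertebra, molar, femur end) and stand all of them upright on the grey padded mat, and only then lay the toe bone flat on the middle of the scanner turntable. After that stand each of the three back upright on exactly the spot in the carton that it came from. The fossils are fragile, so set them down, do not drop them, and leave the thin rib piece in the carton where it is.

Things in the scene. Friction and masses are not known exactly. Their poses are not given: they have to be found in the camera images.
- carton: Open cardboard specimen carton fixed on the bench, 190 (x) by 290 (y) by 45 mm high, walls 5 mm, foam-lined white inner floor 8 mm above the bench. Origin: centre of its underside, at bench height; x points away from the robot (towards the carton's back), y along its long side, turned by up to 0.2 rad.
- mat: Side area: grey padded sorting mat fixed on the bench, 250 (x) by 140 (y) by 10 mm thick. Left or right of the carton, with the turntable on the other side. Origin: centre of its underside (top 10 mm above it); x along its long side, z up.
- turntable: Scanner turntable fixed on the bench (it does not turn): round black base with a grey disc on top, 150 mm across, top face 32 mm above its underside, small white dot in the middle. A low black box, 18 mm high, sticks out 20 mm at its -x side. Origin: centre of its underside.
- vertebra: Stands upright in the carton, in the front row, at one of three spots about 80 mm apart along the carton's y axis (left, middle or right, different each time). Brown spool-shaped vertebra, 46 mm across at both ends, waist 38 mm, 48 mm tall, with a bony spine 7 to 16 mm wide sticking out to 36 mm from the axis on its -x side (towards the robot). About 0.12 kg. Origin: centre of the spool's underside; z up along the spool. Grip it along its y axis.
- molar: Stands upright in the carton, in the front row, at one of three spots about 80 mm apart along the carton's y axis (left, middle or right, different each time). Light brown blocky tooth, 44 (x) by 42 (y) mm and 48 mm tall, four ridges running along y on its chewing face, which is on top. About 0.16 kg. Origin: centre of its underside, z up. Grip it along its y axis.
- femur: Stands upright in the carton, in the front row, at one of three spots about 80 mm apart along the carton's y axis (left, middle or right, different each time). Brown end of a thigh bone, round, standing on its broken end: foot 42 mm across, shaft 33 to 38 mm across, above it a knob 45 mm across at 52 mm height, 69 mm tall in all. About 0.12 kg. Origin: centre of its underside, z up.
- toebone: The wanted toe bone, lying flat in the back of the carton just behind the front row (fingers fit in front of it only when the row is cleared). 100 mm long along its y axis and the carton's; straight shaft 48 mm long, 26 mm wide (x), 28 mm high, end knobs 40 mm wide, 32 mm high. About 0.11 kg. Origin: centre of its underside, z up. Grip it across the shaft, along x.
- rib: Thin rib piece, lying in the front of the carton along its y axis, about 130 mm long, 10 mm wide, 9 mm high. Loose; leave it. Origin: middle of its underside.
There are look-alikes about, which are no part of the job. Leave any yellow look-alike of the toebone alone.

How it is judged:
By the outcome, as a careful person would: the job done as asked, in the order asked, and still so for the second after the job is handed in, with the robot touching nothing.
It also fails if it takes over 144 s, if anything falls off the work surface, if the arm or the gripper's body presses on something with over 40 N, if the wrist force passes 120 N, or if a joint passes its speed limit or range.

## Working session

There is one attempt and no reset: what is moved stays moved. The work goes in short steps, Python scripts to look and compute and a shell command to move; the robot and the scene stay as the last step left them, time stands still between calls to the robot, and variables do not carry over. Pictures are saved under pics/ and viewed, at most 14 in all, crops included, and the job is handed in when it is done.

```bash
ls; mkdir -p pics; python3 - <<'E'
from plant import monitor, vision
import cv2,numpy as np
s=monitor.sense(); print({k:np.round(v,3).tolist() for k,v in s.items()})
ims=[]
for n in("top","side"):
    im=vision.camera(n); p=vision.camera_params(n); print(n,np.round(p["mtx"],1).tolist(),np.round(p["world_from_camera"],4).tolist())
    cv2.imwrite(f"pics/{n}0.png",im[:,:,::-1])
E
```

```text
pics
{'clock': 0.0, 'joints': [1.181, 0.384, 0.044, 1.6, -0.018, 1.161, -0.05], 'joint_velocities': [0.0, 0.0, 0.001, -0.001, 0.002, -0.001, 0.002], 'tau': [-0.0, -43.346, 1.024, -24.952, 0.011, 0.011, -0.0], 'ee_pos': [186.675, -621.534, 191.956], 'tool_rot': [-0.001, 0.989, 0.145, -0.0], 'contact_force': [0.144, 0.103, -0.078], 'torque': [-0.07, -0.011, -0.017], 'finger_force': 0.0, 'grip_width': 85.577}
top [[362.2, 0.0, 254.0], [0.0, 362.2, 190.6], [0.0, 0.0, 1.0]] [[-0.0186, -0.9811, 0.1928, 388.3346], [-0.9998, 0.0177, -0.0066, -4.0906], [0.003, -0.1929, -0.9812, 893.9015], [0.0, 0.0, 0.0, 1.0]]
side [[461.6, 0.0, 252.4], [0.0, 461.6, 192.7], [0.0, 0.0, 1.0]] [[0.9633, -0.1749, 0.2036, 333.8081], [-0.2684, -0.6196, 0.7376, -850.2348], [-0.0029, -0.7652, -0.6438, 803.515], [0.0, 0.0, 0.0, 1.0]]
```

View pics/top0.png

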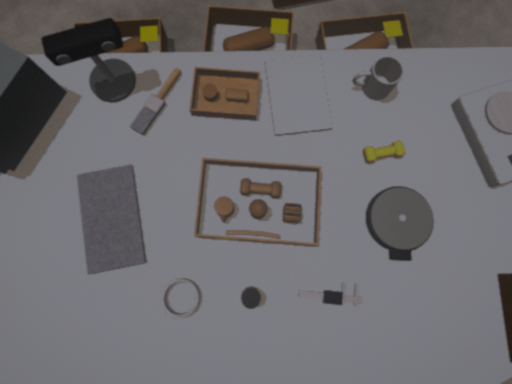

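View pics/side0.png

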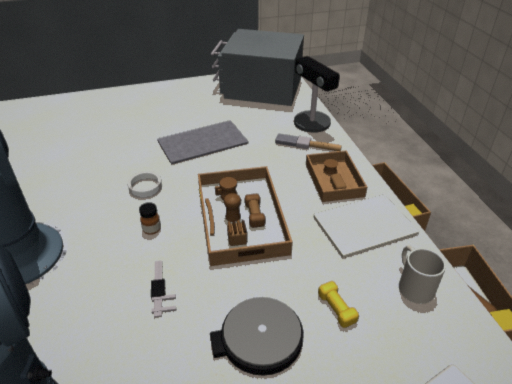

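The top view shows the carton with corners at (203,160), (321,166), (318,245) and (196,237). The vertebra is at (224,207), the femur at (258,209), the molar at (292,213), the toe bone at (261,188) and the rib at (252,234). The mat is at (112,218) and the turntable dot at (402,218). The side view agrees: vertebra (228,188), femur (232,207), molar (237,232), toe bone (255,210), dot (262,329). The yellow look-alike is at (385,152) in the top view.

```bash
cat > h.py <<'E'
from plant import monitor, vision
import cv2,numpy as np
from scipy.spatial.transform import Rotation as R
def ray(p,uv,wrist=False):
    M=p["mtx"];T=np.array(p["world_from_camera"]);x=(uv[0]-M[0][2])/M[0][0];y=(uv[1]-M[1][2])/M[1][1]
    if wrist:
        r=np.hypot(x,y); s=np.sinc(r/np.pi); d=np.array([x*s,y*s,np.cos(r)])
    else: d=np.array([x,y,1.])
    d=T[:3,:3]@d; return T[:3,3],d/np.linalg.norm(d)
def plane(p,uv,z,wrist=False):
    o,d=ray(p,uv,wrist); return o+d*(z-o[2])/d[2]
def tri(rs):
    A=sum(np.eye(3)-np.outer(d,d) for o,d in rs); b=sum((np.eye(3)-np.outer(d,d))@o for o,d in rs)
    x=np.linalg.solve(A,b); return x,max(np.linalg.norm((np.eye(3)-np.outer(d,d))@(x-o)) for o,d in rs)
def pose():
    s=monitor.sense(); w,x,y,z=s["tool_rot"]; return np.array(s["ee_pos"]),R.from_quat([x,y,z,w])
def togo(target,yaw):
    """rows needed from here: dp (fraction) with tool y line at world yaw angle"""
    p,r=pose(); dp=r.inv().apply(np.array(target)-p); 
    ty=r.apply([0,1,0]); a=np.arctan2(ty[1],ty[0]); da=(yaw-a+np.pi/2)%np.pi-np.pi/2
    print("dp mm",np.round(dp,1),"frac",np.round(dp/800,4),"yaw change world",round(da,4),"-> tool z rot frac total",round(-da/.08,3))
E
python3 - <<'E'
from h import *
T=vision.camera_params("top");S=vision.camera_params("side")
c=[plane(T,u,45)for u in[(203,160),(321,166),(318,245),(196,237)]];print(np.round(c,0).tolist(),np.round(np.mean(c,0)))
for n,a,b in[("vert",(224,207),(228,186)),("fem",(258,209),(232,201)),("mol",(292,211),(236,230)),("toe",(261,188),(255,210)),("dot",(402,217.5),(262,328.5)),("mat",(112,218.5),(203,141))]:
    x,e=tri([ray(T,a),ray(S,b)]);print(n,np.round(x),round(e,1))
print(np.round(vision.camera_params("wrist")["mtx"],1).tolist(),np.round(vision.camera_params("wrist")["world_from_camera"],3).tolist())
togo([590,0,330],-1.62)
E
```

```text
[[633.0, 113.0, 45.0], [613.0, -173.0, 45.0], [424.0, -156.0, 45.0], [448.0, 127.0, 45.0]] [529. -22.  45.]
vert [518.  62.  45.] 1.4
fem [510. -18.  63.] 1.7
mol [503. -99.  43.] 1.8
toe [566. -27.  27.] 1.3
dot [ 486. -363.   33.] 0.4
mat [502. 339.  10.] 2.9
[[297.3, 0.0, 253.2], [0.0, 297.3, 193.0], [0.0, 0.0, 1.0]] [[0.288, -0.905, -0.313, 267.527], [-0.957, -0.274, -0.091, -598.596], [-0.003, 0.326, -0.945, 374.229], [0.0, 0.0, 0.0, 1.0]]
dp mm [ 565.1 -479.6 -136.8] frac [ 0.7064 -0.5995 -0.171 ] yaw change world -0.3411 -> tool z rot frac total 4.264
```

```bash
python3 -m jog '{"dp":[[0,0,0],[0,0,0],[0,0,0],[0,0,0],[0,0,0]],"rot":[[0,0,0.9],[0,0,0.9],[0,0,0.9],[0,0,0.9],[0,0,0.9]],"jaw":[1,1,1,1,1]}' 30
python3 -m jog '{"dp":[[0.016,-0.0475,-0.003],[0.016,-0.0475,-0.003],[0.016,-0.0475,-0.003],[0.016,-0.0475,-0.003],[0.016,-0.0475,-0.003],[0.016,-0.0475,-0.003],[0.016,-0.0475,-0.003],[0.016,-0.0475,-0.003]],"rot":[[0,0,0],[0,0,0],[0,0,0],[0,0,0],[0,0,0],[0,0,0],[0,0,0],[0,0,0]],"jaw":[1,1,1,1,1,1,1,1]}'
python3 -m jog '{"dp":[[0.016,-0.0475,-0.003],[0.016,-0.0475,-0.003],[0.016,-0.0475,-0.003],[0.016,-0.0475,-0.003],[0.016,-0.0475,-0.003],[0.016,-0.0475,-0.003],[0.016,-0.04,-0.003],[0,0,0],[0,0,0],[0,0,0]],"rot":[[0,0,0],[0,0,0],[0,0,0],[0,0,0],[0,0,0],[0,0,0],[0,0,0],[0,0,0],[0,0,0],[0,0,0]],"jaw":[1,1,1,1,1,1,1,1,1,1]}'
python3 - <<'E'
from h import *
P=vision.camera_params("wrist");im=vision.camera("wrist");cv2.imwrite("pics/w1.png",im[:,:,::-1]);np.save("w1.npy",P["world_from_camera"])
print(pose()[0])
E
python3 -m jog '{"dp":[[0,-0.03,0],[0,-0.03,0],[0,-0.03,0],[0,-0.03,0],[0,0,0],[0,0,0],[0,0,0]],"rot":[[0,0,0],[0,0,0],[0,0,0],[0,0,0],[0,0,0],[0,0,0],[0,0,0]],"jaw":[1,1,1,1,1,1,1]}'
python3 - <<'E'
from h import *
P=vision.camera_params("wrist");im=vision.camera("wrist");cv2.imwrite("pics/w2.png",im[:,:,::-1]);np.save("w2.npy",P["world_from_camera"])
print(pose()[0])
E
```

```text
clock: 0.52
ee_pos: [186.8, -621.9, 192.5]
tool_rot: [-0.001, 0.999, -0.036, -0.0]
contact_force: [-0.1, 0.7, 0.3]
grip_width: 85.5
finger_force: 0.0
clock: 1.18
ee_pos: [309.8, -324.0, 212.3]
tool_rot: [-0.0, 0.999, -0.034, -0.0]
contact_force: [1.4, -0.5, 0.0]
grip_width: 85.1
finger_force: 0.0
clock: 2.02
ee_pos: [416.3, -73.4, 228.9]
tool_rot: [0.0, 0.999, -0.034, -0.001]
contact_force: [1.1, 0.3, -1.0]
grip_width: 85.1
finger_force: 0.0
[416.06117107 -74.13714777 228.82610231]
clock: 2.65
ee_pos: [423.1, 20.8, 229.0]
tool_rot: [0.0, 0.999, -0.036, -0.0]
contact_force: [-0.1, -0.9, -0.2]
grip_width: 85.3
finger_force: 0.0
[423.14598317  20.638174   229.02113046]
```

View pics/w1.png

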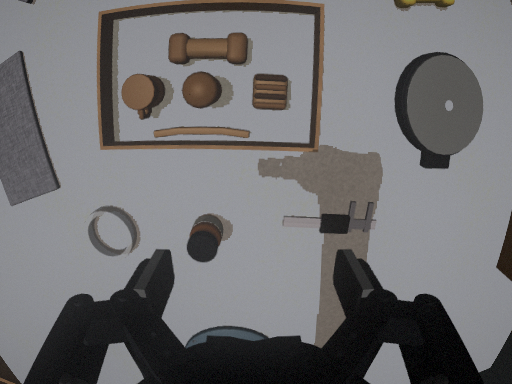

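View pics/w2.png

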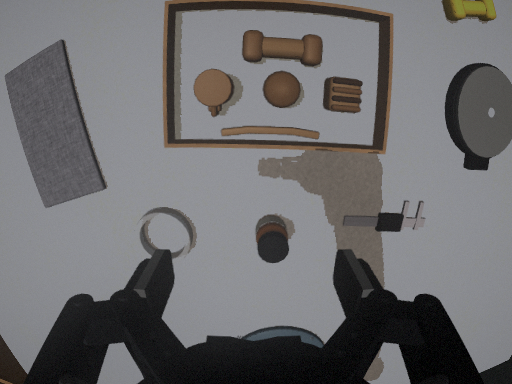

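Both wrist views show the whole front row. In w1: vertebra top (140,92) with its spine at (143,112), femur (202,90), molar (270,92), toe bone (208,48), rib (203,132), and the mat at left. In w2: vertebra (213,88), femur (282,89), molar (345,95), toe bone (283,48).

```bash
cat > m.py <<'E'
from h import *
K=vision.camera_params("wrist")["mtx"]
def load(i): return {"mtx":K,"world_from_camera":np.load(f"w{i}.npy")}
def objs(im,roi,smin=75):
    h=cv2.cvtColor(im,cv2.COLOR_BGR2HSV); m=((h[...,1]>smin)&(h[...,2]>25)).astype(np.uint8)*255
    k=np.zeros_like(m);x0,y0,x1,y1=roi;k[y0:y1,x0:x1]=m[y0:y1,x0:x1]
    c,_=cv2.findContours(k,cv2.RETR_EXTERNAL,cv2.CHAIN_APPROX_NONE)
    return [q for q in c if cv2.contourArea(q)>60]
E
python3 - <<'E'
from m import *
crops=[]
for i,roi in((1,(118,18,312,140)),(2,(182,14,376,140))):
    im=cv2.imread(f"pics/w{i}.png")
    big=cv2.resize(im[roi[1]:roi[3],roi[0]:roi[2]],None,fx=4,fy=4,interpolation=cv2.INTER_CUBIC)
    for q in objs(im,roi):
        M=cv2.moments(q);c=(M["m10"]/M["m00"],M["m01"]/M["m00"]);(e,r)=cv2.minEnclosingCircle(q)
        print(i,np.round(c,1),cv2.contourArea(q),"rect",[np.round(v,1).tolist() for v in cv2.minAreaRect(q)],"bb",cv2.boundingRect(q))
        cv2.polylines(big,[((q-np.array(roi[:2]))*4+2).astype(int)],True,(0,255,0),1)
    crops.append(big[:488])
    big=big
cv2.imwrite("pics/cr1.png",cv2.resize(np.vstack(crops),None,fx=.6,fy=.6,interpolation=cv2.INTER_AREA))
E
```

```text
1 [201.4 131.2] 538.5 rect [[201.0, 131.7], [94.1, 9.7], 0.6] bb (154, 127, 95, 11)
1 [269.   93.4] 654.5 rect [[269.4, 92.2], [33.3, 31.8], 4.8] bb (253, 75, 34, 34)
1 [137.9  92.3] 911.5 rect [[139.7, 93.0], [37.9, 34.9], 42.7] bb (122, 74, 33, 45)
1 [199.3  89.1] 880.5 rect [[200.0, 89.0], [34.0, 34.0], 90.0] bb (183, 72, 35, 35)
1 [207.6  47.4] 1624.5 rect [[207.5, 47.5], [29.0, 77.0], 90.0] bb (169, 33, 78, 30)
2 [269.8 130.9] 544.5 rect [[270.0, 131.5], [96.2, 10.0], 1.9] bb (222, 126, 97, 13)
2 [343.3  96.4] 623.5 rect [[344.5, 94.5], [32.5, 33.0], 5.2] bb (328, 77, 34, 35)
2 [281.4  88.7] 936.5 rect [[281.5, 89.0], [34.0, 35.0], 90.0] bb (264, 72, 36, 35)
2 [212.5  88.5] 1100.5 rect [[213.0, 89.0], [39.6, 38.2], 45.0] bb (194, 69, 38, 47)
2 [281.7  47. ] 1690.0 rect [[282.0, 46.7], [79.2, 29.3], 3.8] bb (243, 30, 79, 34)
```

View pics/cr1.png

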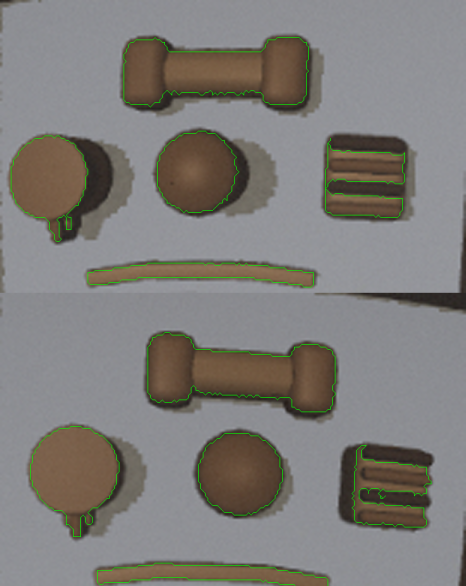

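```bash
python3 - <<'E'
from m import *
P=[load(1),load(2)];T=vision.camera_params("top");S=vision.camera_params("side")
for n,a,b,z in[("vert",(138.4,91.7),(213.2,87.8),56),("fem",(200.1,89.7),(281.8,89.2),60),("mol",(270.9,91.5),(345.8,95.5),56),("toe",(208,47.8),(282.5,47.5),24),("toeL",(171,47.5),(245,46),24),("toeR",(245,47.5),(320,50),24),
 ("dot",(449,105),(491,112.5),32),("cFL",(101,149),(165,147),45),("cFR",(320,150),(385,151),45),("cBR",(324,4),(392,14),45)]:
    x,e=tri([ray(P[0],a,1),ray(P[1],b,1)]);print(n,np.round(x,1),round(e,1),[np.round(plane(p,u,z,1)[:2],1).tolist() for p,u in zip(P,(a,b))])
# mat corners on plane 10
m=[plane(P[1],u,10,1) for u in[(62,41),(7,75),(47,206),(104,187)]];print("mat",np.round(m,0).tolist(),np.round(np.mean(m,0),1))
print(np.round(monitor.sense()["joints"],2))
E
```

```text
vert [518.7  60.6  55.7] 0.1 [[518.7, 60.5], [518.6, 60.6]]
fem [510.8 -18.9  64.1] 0.1 [[510.8, -18.2], [510.9, -19.3]]
mol [ 501.6 -101.2   45.1] 0.5 [[502.0, -100.6], [501.3, -97.7]]
toe [565.5 -26.9  27.6] 0.0 [[566.0, -26.4], [566.0, -27.3]]
toeL [570.4  19.9  33.2] 1.0 [[573.1, 22.3], [570.8, 20.1]]
toeR [560.4 -73.6  33.6] 0.0 [[561.9, -73.4], [561.8, -75.8]]
dot [ 485.7 -366.1   31.4] 0.3 [[486.1, -365.6], [485.4, -365.4]]
cFL [451.3 131.3  45.9] 0.1 [[451.3, 131.8], [451.1, 131.6]]
cFR [ 424.2 -162.3   33. ] 0.8 [[425.9, -159.7], [427.7, -156.6]]
cBR [ 614.  -175.3   41.1] 0.2 [[613.0, -174.3], [612.7, -173.3]]
mat [[633.0, 296.0, 10.0], [610.0, 427.0, 10.0], [370.0, 384.0, 10.0], [395.0, 254.0, 10.0]] [501.9 340.3  10. ]
[ 0.45 -0.07 -0.57  2.04 -0.04  1.16 -1.74]
```

```bash
python3 -m jog '{"dp":[[0,0,0],[0.0229,-0.0121,0.032],[0.0229,-0.0121,0.032],[0.0229,-0.0121,0.032],[0.0229,-0.0121,0.032],[0.0229,-0.0121,0.032],[0,0,0],[0,0,0],[0,0,0]],"rot":[[0,0,0.22],[0,0,0],[0,0,0],[0,0,0],[0,0,0],[0,0,0],[0,0,0],[0,0,0],[0,0,0]],"jaw":[0.4,0.4,0.4,0.4,0.4,0.4,0.4,0.4,0.4]}'
python3 -c "
from h import *
togo([518.7,60.6,15],np.pi/2-.09);print(pose()[1].as_rotvec(),pose()[1].as_matrix().round(3))"
```

```text
clock: 3.45
ee_pos: [518.7, 62.2, 101.6]
tool_rot: [0.0, 0.999, -0.044, -0.0]
contact_force: [0.3, -1.2, 0.8]
grip_width: 60.0
finger_force: 0.0
dp mm [ 0.2  1.5 86.6] frac [0.0002 0.0019 0.1082] yaw change world -0.0024 -> tool z rot frac total 0.03
[ 3.13814456e+00 -1.37577774e-01 -1.04142220e-03] [[ 0.996 -0.088 -0.001]
 [-0.088 -0.996 -0.   ]
 [-0.001  0.    -1.   ]]
```

```bash
python3 -m jog '{"dp":[[0,0.002,0.018],[0,0,0.024],[0,0,0.024],[0,0,0.024],[0,0,0.018],[0,0,0],[0,0,0],[0,0,0]],"rot":[[0,0,0],[0,0,0],[0,0,0],[0,0,0],[0,0,0],[0,0,0],[0,0,0],[0,0,0]],"jaw":[0.4,0.4,0.4,0.4,0.4,0.4,0.4,0.4]}'
python3 -m jog '{"dp":[[0,0,0],[0,0,0],[0,0,0],[0,0,0],[0,0,0],[0,0,0],[0,0,0],[0,0,0]],"rot":[[0,0,0],[0,0,0],[0,0,0],[0,0,0],[0,0,0],[0,0,0],[0,0,0],[0,0,0]],"jaw":[-0.4,-0.4,-0.4,-0.4,-0.4,-0.4,-0.4,-0.4]}' 30
python3 -c "
from h import *
togo([518.7,60.6,15],np.pi/2-.09)"
```

```text
clock: 4.12
ee_pos: [520.4, 61.2, 17.3]
tool_rot: [0.0, 0.999, -0.043, 0.002]
contact_force: [-0.3, -0.3, 0.5]
grip_width: 59.6
finger_force: 0.0
clock: 4.78
ee_pos: [521.7, 62.1, 18.1]
tool_rot: [-0.0, 0.999, -0.043, 0.003]
contact_force: [-1.3, -0.4, 9.9]
grip_width: 25.9
finger_force: 4.9
dp mm [-2.9  1.7  3. ] frac [-0.0036  0.0022  0.0038] yaw change world -0.0041 -> tool z rot frac total 0.051
```

```bash
python3 - <<'E'
from h import *
a=vision.camera("wrist")[:,:,::-1];b=vision.camera("side")[:,:,::-1]
b=cv2.resize(b[150:270,170:310],None,fx=3,fy=3,interpolation=cv2.INTER_CUBIC)
cv2.imwrite("pics/w3.png",np.hstack([a[:360,:380],b[:360]]));print(monitor.sense()["contact_force"],monitor.sense()["finger_force"])
E
```

```text
[-1.20823609  0.60381638 10.10345195] 4.9384502990869805
```

View pics/w3.png

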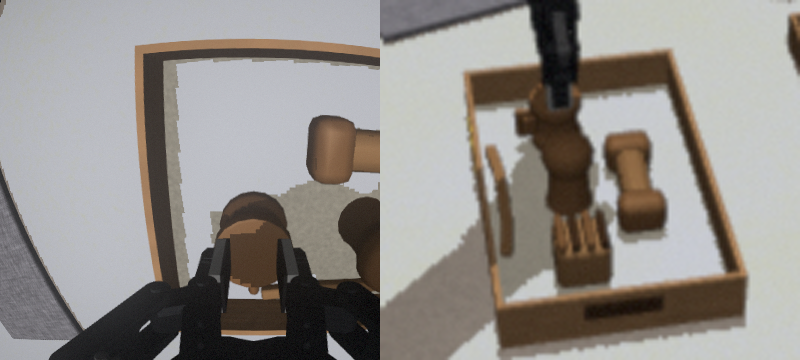

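The composite shows the closed fingers over the vertebra's disc. In the side crop they end near (560,108), which looks high for a TCP at z 18. I'll project the TCP and pads into both views to check.

```bash
python3 - <<'E'
from h import *
S=vision.camera_params("side");p,r=pose();print(p)
W=np.linalg.inv(np.array(S["world_from_camera"]))
for z in(0,19,40):
  for y in(-13,13):
    q=p+r.apply([0,y,-z]);c=W[:3,:3]@q+W[:3,3];u=np.array(S["mtx"])@c/c[2];print(z,y,np.round(u[:2],1),"in crop",np.round([380+(u[0]-170)*3,(u[1]-150)*3]))
b=vision.camera("side")[:,:,::-1]
c=vision.camera("top")[:,:,::-1]
cv2.imwrite("pics/s4.png",np.hstack([cv2.resize(b[155:230,190:265],None,fx=5,fy=5,interpolation=cv2.INTER_CUBIC),cv2.resize(c[170:245,190:265],None,fx=5,fy=5,interpolation=cv2.INTER_CUBIC)]))
E
```

```text
[521.70727023  62.07434032  18.03585187]
0 -13 [228.4 190.7] in crop [555. 122.]
0 13 [229.8 197. ] in crop [559. 141.]
19 -13 [228.1 185.2] in crop [554. 106.]
19 13 [229.5 191.4] in crop [559. 124.]
40 -13 [227.7 178.9] in crop [553.  87.]
40 13 [229.2 185.1] in crop [558. 105.]
```

View pics/s4.png

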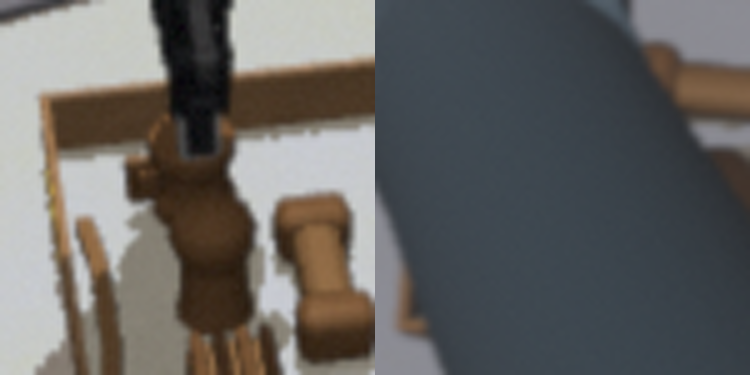

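```bash
python3 - <<'E'
from h import *
a=cv2.imread("pics/w3.png")[150:350,150:370]
cv2.imwrite("pics/w3c.png",cv2.convertScaleAbs(cv2.resize(a,None,fx=3,fy=2.9,interpolation=cv2.INTER_CUBIC),alpha=1.5))
P=vision.camera_params("wrist");W=np.linalg.inv(np.array(P["world_from_camera"]))
def pr(q):
    c=W[:3,:3]@q+W[:3,3];r=np.hypot(c[0],c[1]);t=np.arctan2(r,c[2]);return np.round(np.array(P["mtx"])[[0,1],[0,1]]*c[:2]/r*t+np.array(P["mtx"])[:2,2])
p,r=pose()
for y in(-13,13):print("tip",y,pr(p+r.apply([0,y,0])),pr(p+r.apply([0,y,-38])))
for d in((-23,0),(23,0),(0,-23),(0,23)):print("disc",d,pr(np.array([518.7+d[0],60.6+d[1],56])))
E
```

```text
tip -13 [233. 223.] [229. 251.]
tip 13 [271. 223.] [275. 251.]
disc (-23, 0) [258. 288.]
disc (23, 0) [251. 218.]
disc (0, -23) [296. 252.]
disc (0, 23) [215. 258.]
```

View pics/w3c.png

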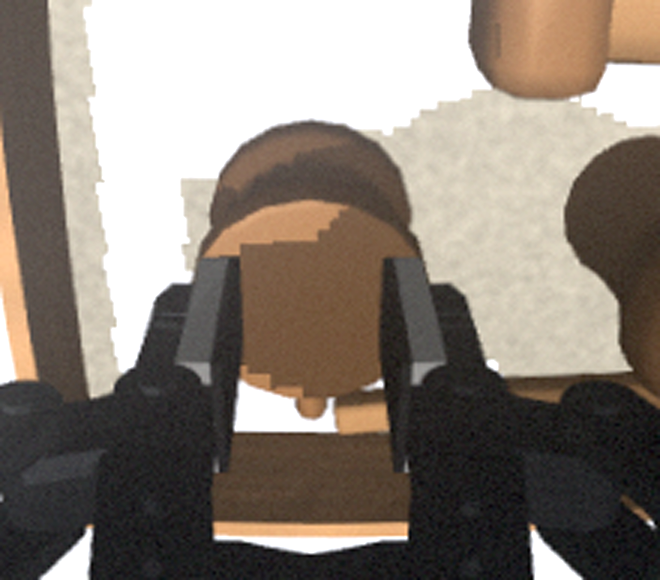

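The enlarged crop shows the vertebra still upright where I measured it. The pads disappear into its disc at the level of the top face, with a gap of about 28 mm. I never commanded a full close, so I'll do that and see where the fingers really stop.

```bash
python3 -m jog '{"dp":[[0,0,0],[0,0,0],[0,0,0],[0,0,0]],"rot":[[0,0,0],[0,0,0],[0,0,0],[0,0,0]],"jaw":[-0.6,-0.6,-0.6,-0.6]}' 30; python3 -m jog '{"dp":[[0,0,0],[0,0,0],[0,0,0],[0,0,0]],"rot":[[0,0,0],[0,0,0],[0,0,0],[0,0,0]],"jaw":[0.5,0.5,0.5,0.5]}' 30
python3 -c "
from h import *
togo([518.7,60.6,15],np.pi/2-.09)"
```

```text
clock: 5.32
ee_pos: [522.4, 62.1, 18.5]
tool_rot: [-0.0, 0.999, -0.043, 0.003]
contact_force: [-1.4, -1.0, 11.2]
grip_width: 17.3
finger_force: 5.4
clock: 5.65
ee_pos: [518.5, 61.4, 15.0]
tool_rot: [0.0, 0.999, -0.043, -0.0]
contact_force: [0.5, -0.3, -0.1]
grip_width: 63.5
finger_force: 0.0
dp mm [ 0.3  0.8 -0. ] frac [ 0.0004  0.001  -0.    ] yaw change world -0.0041 -> tool z rot frac total 0.051
```

The fingers close freely to 17 mm with only about 10 N upward. In both camera views they end roughly 37–40 mm above the reported TCP. So they were closing on top of the vertebra, and the true fingertips are not where `ee_pos` says they are. I'll lift clear and measure the real tip position from side and wrist views.

```bash
python3 -m jog '{"dp":[[0,0,-0.04],[0,0,-0.04],[0,0,-0.04],[0,0,-0.04],[0,0,0],[0,0,0],[0,0,0],[0,0,0]],"rot":[[0,0,0],[0,0,0],[0,0,0],[0,0,0],[0,0,0],[0,0,0],[0,0,0],[0,0,0]],"jaw":[-0.4,-0.4,-0.4,-0.4,-0.4,-0.4,-0.4,-0.4]}' 
python3 - <<'E'
from h import *
p,r=pose();print(p)
P={n:vision.camera_params(n) for n in("side","wrist")}
I={n:vision.camera(n)[:,:,::-1] for n in P}
def pr(n,q):
    W=np.linalg.inv(np.array(P[n]["world_from_camera"]));K=np.array(P[n]["mtx"])
    c=W[:3,:3]@q+W[:3,3];rr=np.hypot(c[0],c[1]);t=np.arctan2(rr,c[2])/rr if n=="wrist" else 1/c[2];return np.round(K[[0,1],[0,1]]*c[:2]*t+K[:2,2],1)
for n in P: print(n,[pr(n,p+r.apply([0,0,-z])).tolist() for z in(0,20,40,60)])
a=cv2.resize(I["side"][100:220,170:290],None,fx=3.2,fy=4,interpolation=cv2.INTER_CUBIC)
b=cv2.resize(I["wrist"][170:330,160:350],None,fx=2,fy=3,interpolation=cv2.INTER_CUBIC)
cv2.imwrite("pics/tip.png",cv2.convertScaleAbs(np.hstack([a,b]),alpha=1.6))
cv2.imwrite("pics/tw.png",I["wrist"]);cv2.imwrite("pics/ts.png",I["side"])
E
```

```text
clock: 6.32
ee_pos: [517.0, 61.2, 141.1]
tool_rot: [0.0, 0.999, -0.043, -0.002]
contact_force: [-0.1, 0.4, -0.3]
grip_width: 25.5
finger_force: 0.0
[516.98837079  61.18172557 141.1116896 ]
side [[225.5, 156.2], [225.2, 149.5], [224.9, 142.6], [224.6, 135.6]]
wrist [[252.2, 223.0], [252.0, 236.7], [251.9, 253.3], [251.7, 273.7]]
```

View pics/tip.png

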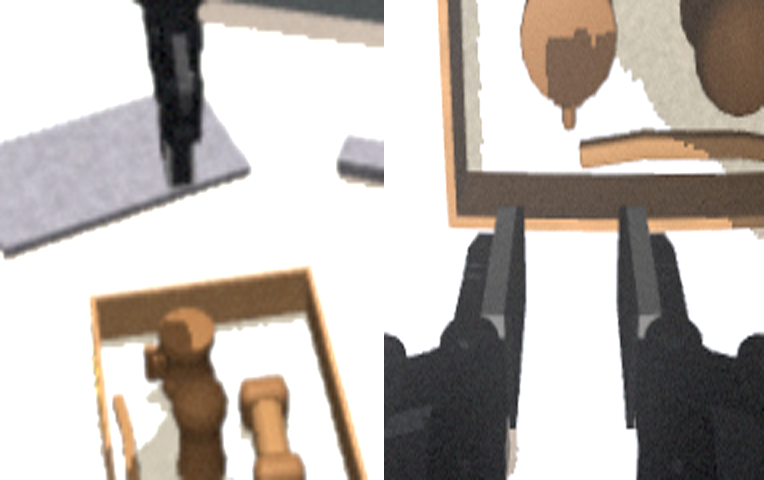

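The side crop puts the near fingertip at about (225,146), where the reported TCP projects to (225,156). The wrist view puts the pad ends at v≈239, where the TCP projects to v≈223. Together with the contact on the disc, the real tips are about 38–40 mm short of the reported TCP along the tool axis, with no clear sideways offset. The vertebra still stands. I'll use tip z = ee z + 38 (+2 when half open).

```bash
python3 -m jog '{"dp":[[0.002,0.001,0.04],[0,0,0.04],[0,0,0.04],[0,0,0.03],[0,0,0.02],[0,0,0],[0,0,0]],"rot":[[0,0,0],[0,0,0],[0,0,0],[0,0,0],[0,0,0],[0,0,0],[0,0,0]],"jaw":[0.4,0.4,0.4,0.4,0.4,0.4,0.4]}'
python3 -m jog '{"dp":[[0,0,0.01],[0,0,0.01],[0,0,0.008],[0,0,0.007],[0,0,0],[0,0,0]],"rot":[[0,0,0],[0,0,0],[0,0,0],[0,0,0],[0,0,0],[0,0,0]],"jaw":[0.4,0.4,0.4,0.4,0.4,0.4]}'
python3 -c "
from h import *
togo([518.7,60.6,-24],np.pi/2-.09)"
```

```text
clock: 7.0
ee_pos: [518.4, 60.7, 5.3]
tool_rot: [0.0, 0.999, -0.043, -0.002]
contact_force: [0.2, 0.4, -0.3]
grip_width: 59.5
finger_force: 0.0
clock: 7.5
ee_pos: [520.4, 61.0, -21.0]
tool_rot: [-0.0, 0.999, -0.043, 0.0]
contact_force: [0.4, -0.2, -0.1]
grip_width: 59.6
finger_force: 0.1
dp mm [-1.7  0.6  3. ] frac [-0.0021  0.0007  0.0038] yaw change world -0.0046 -> tool z rot frac total 0.058
```

No contact on the way down. Closing.

```bash
python3 -m jog '{"dp":[[-0.002,0.001,0],[0,0,0],[0,0,0],[0,0,0],[0,0,0],[0,0,0],[0,0,0],[0,0,0]],"rot":[[0,0,0],[0,0,0],[0,0,0],[0,0,0],[0,0,0],[0,0,0],[0,0,0],[0,0,0]],"jaw":[-0.6,-0.6,-0.6,-0.6,-0.6,-0.6,-0.6,-0.6]}' 30
```

```text
clock: 8.17
ee_pos: [518.7, 60.1, -20.6]
tool_rot: [0.0, 0.999, -0.043, 0.0]
contact_force: [-1.6, 0.1, 5.6]
grip_width: 44.8
finger_force: 30.4
```

```bash
python3 -m jog '{"dp":[[0,0,-0.01],[0,0,-0.025],[0,0,-0.03],[0,0,-0.03],[0,0,-0.03],[0,0,0],[0,0,0]],"rot":[[0,0,0],[0,0,0],[0,0,0],[0,0,0],[0,0,0],[0,0,0],[0,0,0]],"jaw":[-0.6,-0.6,-0.6,-0.6,-0.6,-0.6,-0.6]}'
python3 -m jog '{"dp":[[0.005,-0.02,0],[0.005,-0.045,0],[0.005,-0.048,0],[0.005,-0.048,0],[0.005,-0.048,0],[0.005,-0.048,0],[0.005,-0.048,0],[0.005,-0.045,0],[0,-0.02,0],[0,0,0]],"rot":[[0,0,0],[0,0,0],[0,0,0],[0,0,0],[0,0,0],[0,0,0],[0,0,0],[0,0,0],[0,0,0],[0,0,0]],"jaw":[-0.6,-0.6,-0.6,-0.6,-0.6,-0.6,-0.6,-0.6,-0.6,-0.6]}'
python3 -m jog '{"dp":[[0,0,0],[0,0,0],[0,0,0]],"rot":[[0,0,0],[0,0,0],[0,0,0]],"jaw":[-0.6,-0.6,-0.6]}'
python3 - <<'E'
from h import *
togo([576,353,-17.5],np.pi/2-.09);print(monitor.sense()["joints"].__repr__())
E
```

```text
clock: 8.75
ee_pos: [519.9, 59.8, 80.3]
tool_rot: [0.0, 0.999, -0.043, 0.002]
contact_force: [1.1, -0.5, -1.0]
grip_width: 44.4
finger_force: 30.9
clock: 9.58
ee_pos: [572.2, 359.2, 76.9]
tool_rot: [-0.002, 0.999, -0.039, -0.002]
contact_force: [-0.2, 1.7, -0.4]
grip_width: 44.6
finger_force: 31.0
clock: 9.83
ee_pos: [576.1, 348.8, 77.4]
tool_rot: [0.002, 0.999, -0.044, -0.001]
contact_force: [1.2, 0.5, -1.7]
grip_width: 44.6
finger_force: 31.0
dp mm [-0.3 -4.6 94.9] frac [-0.0004 -0.0057  0.1186] yaw change world -0.0015 -> tool z rot frac total 0.018
array([-0.17447007,  0.61938087, -0.59160431,  1.59817942,  0.3853949 ,
        1.04621341, -2.53599938])
```

```bash
python3 -m jog '{"dp":[[0,0,0.02],[0,0,0.03],[0,0,0.03],[0,0,0.02],[0,0,0.01],[0,0,0],[0,0,0],[0,0,0]],"rot":[[0,0,0],[0,0,0],[0,0,0],[0,0,0],[0,0,0],[0,0,0],[0,0,0],[0,0,0]],"jaw":[-0.6,-0.6,-0.6,-0.6,-0.6,-0.6,-0.6,-0.6]}'
python3 -m jog '{"dp":[[0,0,0.002],[0,0,0.002],[0,0,0],[0,0,0]],"rot":[[0,0,0],[0,0,0],[0,0,0],[0,0,0]],"jaw":[-0.6,-0.6,-0.6,-0.6]}'
```

```text
clock: 10.5
ee_pos: [577.0, 353.1, -7.6]
tool_rot: [-0.001, 0.999, -0.043, 0.001]
contact_force: [0.1, -0.1, -1.1]
grip_width: 44.6
finger_force: 31.0
clock: 10.83
ee_pos: [576.1, 352.4, -11.7]
tool_rot: [-0.0, 0.999, -0.043, 0.0]
contact_force: [0.4, -0.4, -1.1]
grip_width: 45.0
finger_force: 31.0
```

```bash
python3 -m jog '{"dp":[[0,0,0.002],[0,0,0.002],[0,0,0.002],[0,0,0],[0,0,0]],"rot":[[0,0,0],[0,0,0],[0,0,0],[0,0,0],[0,0,0]],"jaw":[-0.6,-0.6,-0.6,-0.6,-0.6]}'
python3 -m jog '{"dp":[[0,0,0.002],[0,0,0],[0,0,0]],"rot":[[0,0,0],[0,0,0],[0,0,0]],"jaw":[-0.6,-0.6,-0.6]}'
python3 -m jog '{"dp":[[0,0,0.001],[0,0,0],[0,0,0]],"rot":[[0,0,0],[0,0,0],[0,0,0]],"jaw":[-0.6,-0.6,-0.6]}'
```

```text
clock: 11.25
ee_pos: [575.6, 352.0, -17.4]
tool_rot: [0.0, 0.999, -0.043, -0.0]
contact_force: [-0.7, -0.8, -0.5]
grip_width: 44.4
finger_force: 31.0
clock: 11.5
ee_pos: [576.3, 352.5, -18.4]
tool_rot: [-0.0, 0.999, -0.043, 0.0]
contact_force: [0.2, 0.4, -1.0]
grip_width: 44.2
finger_force: 31.1
clock: 11.75
ee_pos: [576.4, 352.5, -18.5]
tool_rot: [-0.0, 0.999, -0.043, 0.0]
contact_force: [-1.6, -0.7, 5.0]
grip_width: 44.8
finger_force: 31.3
```

```bash
python3 -m jog '{"dp":[[0,0,0],[0,0,0],[0,0,0],[0,0,-0.01],[0,0,-0.03],[0,0,-0.04],[0,0,-0.04],[0,0,-0.03],[0,0,0]],"rot":[[0,0,0],[0,0,0],[0,0,0],[0,0,0],[0,0,0],[0,0,0],[0,0,0],[0,0,0],[0,0,0]],"jaw":[0.4,0.4,0.4,0.4,0.4,0.4,0.4,0.4,0.4]}'
python3 -m jog '{"dp":[[-0.0041,0.02,0],[-0.0041,0.04,0],[-0.0041,0.05,0],[-0.0041,0.05,0],[-0.0041,0.05,0],[-0.0041,0.05,0],[-0.0041,0.05,0],[-0.0041,0.05,0],[-0.0041,0.05,0],[-0.0041,0.04,0]],"rot":[[0,0,0],[0,0,0],[0,0,0],[0,0,0],[0,0,0],[0,0,0],[0,0,0],[0,0,0],[0,0,0],[0,0,0]],"jaw":[0.4,0.4,0.4,0.4,0.4,0.4,0.4,0.4,0.4,0.4]}'
python3 -m jog '{"dp":[[0,0.02,0],[0,0,0],[0,0,0],[0,0,0],[0,0,0],[0,0,0]],"rot":[[0,0,0],[0,0,0],[0,0,0],[0,0,0],[0,0,0],[0,0,0]],"jaw":[0.4,0.4,0.4,0.4,0.4,0.4]}'
python3 - <<'E'
from h import *
togo([510.8,-18.9,-20],np.pi/2-.09)
cv2.imwrite("pics/s5.png",vision.camera("side")[60:260,130:330,::-1]);cv2.imwrite("pics/w5.png",vision.camera("wrist")[:,:,::-1])
E
```

```text
clock: 12.5
ee_pos: [579.8, 355.9, 108.4]
tool_rot: [-0.004, 0.999, -0.043, 0.005]
contact_force: [0.3, 0.4, 1.3]
grip_width: 59.7
finger_force: 0.0
clock: 13.33
ee_pos: [511.1, -7.5, 100.3]
tool_rot: [0.001, 0.999, -0.044, -0.0]
contact_force: [1.1, -0.6, -0.8]
grip_width: 59.9
finger_force: 0.0
clock: 13.83
ee_pos: [511.2, -17.3, 100.7]
tool_rot: [-0.0, 0.999, -0.041, 0.0]
contact_force: [-0.2, -0.1, -0.0]
grip_width: 60.0
finger_force: 0.0
dp mm [ -0.3   1.7 120.7] frac [-0.0004  0.0022  0.1508] yaw change world -0.0079 -> tool z rot frac total 0.098
```

```bash
python3 -m jog '{"dp":[[0,0.002,0.02],[0,0,0.035],[0,0,0.035],[0,0,0.03],[0,0,0.02],[0,0,0.009],[0,0,0],[0,0,0],[0,0,0]],"rot":[[0,0,0.05],[0,0,0],[0,0,0],[0,0,0],[0,0,0],[0,0,0],[0,0,0],[0,0,0],[0,0,0]],"jaw":[0.4,0.4,0.4,0.4,0.4,0.4,0.4,0.4,0.4]}'
python3 -m jog '{"dp":[[0,0,0],[0,0,0],[0,0,0],[0,0,0],[0,0,0],[0,0,0],[0,0,0],[0,0,0]],"rot":[[0,0,0],[0,0,0],[0,0,0],[0,0,0],[0,0,0],[0,0,0],[0,0,0],[0,0,0]],"jaw":[-0.7,-0.7,-0.7,-0.7,-0.7,-0.7,-0.7,-0.7]}' 30
```

```text
clock: 14.68
ee_pos: [512.4, -20.8, -17.4]
tool_rot: [-0.0, 0.999, -0.045, 0.001]
contact_force: [0.8, 0.4, 0.7]
grip_width: 59.5
finger_force: 0.0
clock: 15.35
ee_pos: [512.8, -20.8, -17.0]
tool_rot: [-0.0, 0.999, -0.045, 0.002]
contact_force: [-0.3, 0.3, 6.1]
grip_width: 40.9
finger_force: 28.6
```

```bash
python3 -m jog '{"dp":[[0,0,-0.01],[0,0,-0.025],[0,0,-0.03],[0,0,-0.03],[0,0,-0.03],[0,0,0],[0,0,0]],"rot":[[0,0,0],[0,0,0],[0,0,0],[0,0,0],[0,0,0],[0,0,0],[0,0,0]],"jaw":[-0.7,-0.7,-0.7,-0.7,-0.7,-0.7,-0.7]}'
python3 -m jog '{"dp":[[-0.005,-0.02,0],[-0.005,-0.045,0],[-0.005,-0.05,0],[-0.005,-0.05,0],[-0.005,-0.05,0],[-0.005,-0.05,0],[-0.005,-0.05,0],[-0.005,-0.05,0],[-0.005,-0.05,0],[-0.005,-0.03,0]],"rot":[[0,0,0],[0,0,0],[0,0,0],[0,0,0],[0,0,0],[0,0,0],[0,0,0],[0,0,0],[0,0,0],[0,0,0]],"jaw":[-0.7,-0.7,-0.7,-0.7,-0.7,-0.7,-0.7,-0.7,-0.7,-0.7]}'
python3 -m jog '{"dp":[[0,0,0],[0,0,0],[0,0,0],[0,0,0],[0,0,0.02],[0,0,0.03],[0,0,0.03],[0,0,0],[0,0,0],[0,0,0]],"rot":[[0,0,0],[0,0,0],[0,0,0],[0,0,0],[0,0,0],[0,0,0],[0,0,0],[0,0,0],[0,0,0],[0,0,0]],"jaw":[-0.7,-0.7,-0.7,-0.7,-0.7,-0.7,-0.7,-0.7,-0.7,-0.7]}'
```

```text
clock: 15.93
ee_pos: [511.9, -21.6, 82.9]
tool_rot: [0.0, 0.999, -0.045, 0.002]
contact_force: [0.3, -0.2, -1.6]
grip_width: 41.1
finger_force: 30.7
clock: 16.77
ee_pos: [500.1, 341.7, 79.7]
tool_rot: [-0.001, 0.999, -0.043, -0.002]
contact_force: [0.1, 1.0, -0.5]
grip_width: 40.9
finger_force: 30.8
clock: 17.6
ee_pos: [503.9, 336.2, 18.2]
tool_rot: [-0.0, 0.999, -0.046, 0.0]
contact_force: [0.2, 0.2, -0.1]
grip_width: 40.7
finger_force: 30.7
```

Contact is expected at z ≈ -15. Lowering 28 mm, then in small steps.

```bash
python3 -m jog '{"dp":[[0,0,0.015],[0,0,0.015],[0,0,0.006],[0,0,0],[0,0,0],[0,0,0],[0,0,0]],"rot":[[0,0,0],[0,0,0],[0,0,0],[0,0,0],[0,0,0],[0,0,0],[0,0,0]],"jaw":[-0.7,-0.7,-0.7,-0.7,-0.7,-0.7,-0.7]}'
python3 -m jog '{"dp":[[0,0,0.002],[0,0,0],[0,0,0]],"rot":[[0,0,0],[0,0,0],[0,0,0]],"jaw":[-0.7,-0.7,-0.7]}'
python3 -m jog '{"dp":[[0,0,0.0015],[0,0,0],[0,0,0]],"rot":[[0,0,0],[0,0,0],[0,0,0]],"jaw":[-0.7,-0.7,-0.7]}'
```

```text
clock: 18.18
ee_pos: [503.3, 337.5, -11.0]
tool_rot: [-0.0, 0.999, -0.045, 0.0]
contact_force: [0.5, 0.6, -1.4]
grip_width: 40.7
finger_force: 30.8
clock: 18.43
ee_pos: [503.0, 337.0, -12.9]
tool_rot: [-0.0, 0.999, -0.045, 0.0]
contact_force: [0.1, 0.7, -0.9]
grip_width: 41.2
finger_force: 30.8
clock: 18.68
ee_pos: [502.9, 336.9, -14.3]
tool_rot: [0.0, 0.999, -0.045, -0.0]
contact_force: [-0.3, 0.3, -1.2]
grip_width: 41.0
finger_force: 30.8
```

```bash
python3 -m jog '{"dp":[[0,0,0.0015],[0,0,0],[0,0,0]],"rot":[[0,0,0],[0,0,0],[0,0,0]],"jaw":[-0.7,-0.7,-0.7]}'
python3 -m jog '{"dp":[[0,0,0],[0,0,0],[0,0,0],[0,0,-0.01],[0,0,-0.03],[0,0,-0.04],[0,0,-0.04],[0,0,-0.03],[0,0,0]],"rot":[[0,0,0],[0,0,0],[0,0,0],[0,0,0],[0,0,0],[0,0,0],[0,0,0],[0,0,0],[0,0,0]],"jaw":[0.4,0.4,0.4,0.4,0.4,0.4,0.4,0.4,0.4]}'
python3 -m jog '{"dp":[[0.004,0.02,0],[0.004,0.04,0],[0.004,0.05,0],[0.004,0.05,0],[0.004,0.05,0],[0.004,0.05,0],[0.004,0.05,0],[0.004,0.05,0],[0.004,0.05,0],[0.004,0.05,0]],"rot":[[0,0,0],[0,0,0],[0,0,0],[0,0,0],[0,0,0],[0,0,0],[0,0,0],[0,0,0],[0,0,0],[0,0,0]],"jaw":[0.4,0.4,0.4,0.4,0.4,0.4,0.4,0.4,0.4,0.4]}'
python3 -m jog '{"dp":[[0.004,0.045,0],[0,0.04,0],[0,0,0],[0,0,0],[0,0,0],[0,0,0]],"rot":[[0,0,0],[0,0,0],[0,0,0],[0,0,0],[0,0,0],[0,0,0]],"jaw":[0.4,0.4,0.4,0.4,0.4,0.4]}'
python3 - <<'E'
from h import *
togo([502,-99.8,-21],np.pi/2-.09)
E
```

```text
clock: 18.93
ee_pos: [503.4, 337.2, -14.8]
tool_rot: [-0.0, 0.999, -0.045, 0.0]
contact_force: [-0.3, -0.1, 2.7]
grip_width: 40.5
finger_force: 30.0
clock: 19.68
ee_pos: [506.7, 340.7, 111.6]
tool_rot: [-0.004, 0.999, -0.045, 0.005]
contact_force: [0.4, 1.1, 1.2]
grip_width: 59.6
finger_force: 0.0
clock: 20.52
ee_pos: [501.1, -34.3, 104.6]
tool_rot: [0.0, 0.999, -0.045, 0.0]
contact_force: [1.4, -0.0, 0.5]
grip_width: 59.9
finger_force: 0.0
clock: 21.02
ee_pos: [499.0, -98.3, 104.6]
tool_rot: [-0.0, 0.999, -0.043, -0.0]
contact_force: [0.3, 0.2, 0.7]
grip_width: 59.4
finger_force: 0.0
dp mm [  3.1   1.3 125.6] frac [0.0039 0.0016 0.157 ] yaw change world -0.0032 -> tool z rot frac total 0.041
```

```bash
python3 -m jog '{"dp":[[0.002,0.001,0.02],[0,0,0.035],[0,0,0.035],[0,0,0.03],[0,0,0.02],[0,0,0.014],[0,0,0],[0,0,0],[0,0,0]],"rot":[[0,0,0],[0,0,0],[0,0,0],[0,0,0],[0,0,0],[0,0,0],[0,0,0],[0,0,0],[0,0,0]],"jaw":[0.4,0.4,0.4,0.4,0.4,0.4,0.4,0.4,0.4]}'
python3 -m jog '{"dp":[[0,0,0],[0,0,0],[0,0,0],[0,0,0],[0,0,0],[0,0,0],[0,0,0],[0,0,0]],"rot":[[0,0,0],[0,0,0],[0,0,0],[0,0,0],[0,0,0],[0,0,0],[0,0,0],[0,0,0]],"jaw":[-0.7,-0.7,-0.7,-0.7,-0.7,-0.7,-0.7,-0.7]}' 30
python3 - <<'E'
from h import *
p,r=pose();print(p,r.as_matrix()[:2,0])
E
```

```text
clock: 21.77
ee_pos: [501.8, -100.7, -17.5]
tool_rot: [0.0, 0.999, -0.044, 0.001]
contact_force: [0.4, -0.2, 0.4]
grip_width: 59.6
finger_force: 0.0
clock: 22.43
ee_pos: [502.1, -101.4, -17.1]
tool_rot: [0.0, 0.999, -0.045, 0.001]
contact_force: [-0.1, 0.5, 6.2]
grip_width: 41.9
finger_force: 32.5
[ 502.13552388 -101.39571971  -17.10622352] [ 0.99597169 -0.08961814]
```

```bash
python3 -m jog '{"dp":[[0,0,-0.01],[0,0,-0.025],[0,0,-0.03],[0,0,-0.03],[0,0,-0.03],[0,0,0],[0,0,0]],"rot":[[0,0,0],[0,0,0],[0,0,0],[0,0,0],[0,0,0],[0,0,0],[0,0,0]],"jaw":[-0.7,-0.7,-0.7,-0.7,-0.7,-0.7,-0.7]}'
python3 -m jog '{"dp":[[-0.006,-0.02,0],[-0.012,-0.04,0],[-0.012,-0.046,0],[-0.012,-0.046,0],[-0.012,-0.046,0],[-0.012,-0.046,0],[-0.012,-0.046,0],[-0.012,-0.046,0],[-0.012,-0.046,0],[-0.012,-0.046,0]],"rot":[[0,0,0],[0,0,0],[0,0,0],[0,0,0],[0,0,0],[0,0,0],[0,0,0],[0,0,0],[0,0,0],[0,0,0]],"jaw":[-0.7,-0.7,-0.7,-0.7,-0.7,-0.7,-0.7,-0.7,-0.7,-0.7]}'
python3 -m jog '{"dp":[[-0.012,-0.046,0],[-0.012,-0.04,0],[0,-0.02,0],[0,0,0],[0,0,0],[0,0,0],[0,0,0]],"rot":[[0,0,0],[0,0,0],[0,0,0],[0,0,0],[0,0,0],[0,0,0],[0,0,0]],"jaw":[-0.7,-0.7,-0.7,-0.7,-0.7,-0.7,-0.7]}'
python3 -c "
from h import *
togo([428,327,-15],np.pi/2-.09);print(np.round(monitor.sense()['joints'],2))"
```

```text
clock: 23.02
ee_pos: [501.5, -101.9, 82.9]
tool_rot: [0.001, 0.999, -0.045, 0.002]
contact_force: [0.5, 0.6, -1.9]
grip_width: 41.6
finger_force: 31.8
clock: 23.85
ee_pos: [438.1, 248.1, 79.6]
tool_rot: [0.001, 0.999, -0.045, -0.002]
contact_force: [1.4, 0.2, -1.2]
grip_width: 41.7
finger_force: 31.7
clock: 24.43
ee_pos: [428.8, 331.2, 80.1]
tool_rot: [0.001, 0.999, -0.046, -0.001]
contact_force: [1.1, -0.4, -0.9]
grip_width: 41.7
finger_force: 31.7
dp mm [-0.3  3.9 95.2] frac [-0.0004  0.0049  0.1189] yaw change world 0.0025 -> tool z rot frac total -0.032
[-0.13  0.41 -0.71  1.92  0.33  0.93 -2.67]
```

```bash
python3 -m jog '{"dp":[[0,0.005,0.02],[0,0,0.03],[0,0,0.03],[0,0,0.02],[0,0,0.011],[0,0,0],[0,0,0],[0,0,0]],"rot":[[0,0,0],[0,0,0],[0,0,0],[0,0,0],[0,0,0],[0,0,0],[0,0,0],[0,0,0]],"jaw":[-0.7,-0.7,-0.7,-0.7,-0.7,-0.7,-0.7,-0.7]}'
python3 -m jog '{"dp":[[0,0,0.002],[0,0,0.002],[0,0,0],[0,0,0]],"rot":[[0,0,0],[0,0,0],[0,0,0],[0,0,0]],"jaw":[-0.7,-0.7,-0.7,-0.7]}'
```

```text
clock: 25.1
ee_pos: [429.5, 330.4, -6.3]
tool_rot: [-0.001, 0.999, -0.045, 0.001]
contact_force: [0.9, 0.3, -0.5]
grip_width: 41.7
finger_force: 31.7
clock: 25.43
ee_pos: [428.6, 330.2, -10.2]
tool_rot: [-0.0, 0.999, -0.045, 0.0]
contact_force: [-0.3, -0.8, -0.8]
grip_width: 41.4
finger_force: 31.7
```

```bash
python3 -m jog '{"dp":[[0,0,0.002],[0,0,0.002],[0,0,0],[0,0,0]],"rot":[[0,0,0],[0,0,0],[0,0,0],[0,0,0]],"jaw":[-0.7,-0.7,-0.7,-0.7]}'
python3 -m jog '{"dp":[[0,0,0.0015],[0,0,0],[0,0,0]],"rot":[[0,0,0],[0,0,0],[0,0,0]],"jaw":[-0.7,-0.7,-0.7]}'
python3 -m jog '{"dp":[[0,0,0.001],[0,0,0],[0,0,0]],"rot":[[0,0,0],[0,0,0],[0,0,0]],"jaw":[-0.7,-0.7,-0.7]}'
```

```text
clock: 25.77
ee_pos: [428.2, 329.9, -14.0]
tool_rot: [0.0, 0.999, -0.045, -0.0]
contact_force: [0.1, 0.7, -0.2]
grip_width: 41.4
finger_force: 31.7
clock: 26.02
ee_pos: [428.5, 330.2, -15.0]
tool_rot: [-0.0, 0.999, -0.045, 0.0]
contact_force: [-0.1, 0.7, -2.1]
grip_width: 41.9
finger_force: 31.8
clock: 26.27
ee_pos: [428.5, 330.2, -15.1]
tool_rot: [0.0, 0.999, -0.045, 0.0]
contact_force: [-0.9, -2.7, 5.7]
grip_width: 41.4
finger_force: 32.4
```

```bash
python3 -m jog '{"dp":[[0,0,0],[0,0,0],[0,0,0],[0,0,-0.01],[0,0,-0.03],[0,0,-0.04],[0,0,-0.04],[0,0,-0.03],[0,0,0]],"rot":[[0,0,0],[0,0,0],[0,0,0],[0,0,0],[0,0,0],[0,0,0],[0,0,0],[0,0,0],[0,0,0]],"jaw":[0.4,0.4,0.4,0.4,0.4,0.4,0.4,0.4,0.4]}'
python3 -m jog '{"dp":[[0.019,0.04,0],[0.019,0.04,0],[0.019,0.04,0],[0.019,0.04,0],[0.019,0.04,0],[0.019,0.04,0],[0.019,0.04,0],[0.019,0.04,0],[0.019,0.04,0],[0.019,0.04,0]],"rot":[[0,0,0],[0,0,0],[0,0,0],[0,0,0],[0,0,0],[0,0,0],[0,0,0],[0,0,0],[0,0,0],[0,0,0]],"jaw":[0.4,0.4,0.4,0.4,0.4,0.4,0.4,0.4,0.4,0.4]}'
python3 -m jog '{"dp":[[0.019,0.03,0],[0,0,0],[0,0,0],[0,0,0],[0,0,0],[0,0,0],[0,0,0],[0,0,0],[0,0,0],[0,0,0]],"rot":[[0,0,-0.98],[0,0,-0.98],[0,0,-0.98],[0,0,-0.98],[0,0,-0.98],[0,0,-0.98],[0,0,-0.98],[0,0,-0.98],[0,0,-0.98],[0,0,-0.98]],"jaw":[0.4,0.4,0.4,0.4,0.4,0.4,0.4,0.4,0.4,0.4]}'
python3 -m jog '{"dp":[[0,0,0],[0,0,0],[0,0,0],[0,0,0],[0,0,0],[0,0,0],[0,0,0],[0,0,0],[0,0,0],[0,0,0]],"rot":[[0,0,-0.98],[0,0,-0.98],[0,0,-0.98],[0,0,-0.98],[0,0,-0.98],[0,0,-0.98],[0,0,-0.98],[0,0,-0.98],[0,0,-0.98],[0,0,-0.98]],"jaw":[0.2,0.2,0.2,0.2,0.2,0.2,0.2,0.2,0.2,0.2]}'
python3 -m jog '{"dp":[[0,0,0],[0,0,0],[0,0,0],[0,0,0]],"rot":[[0,0,0],[0,0,0],[0,0,0],[0,0,0]],"jaw":[0.2,0.2,0.2,0.2]}'
python3 - <<'E'
from h import *
togo([565.7,-27,-20],-.09);print(np.round(monitor.sense()['joints'],2))
np.save("w6.npy",vision.camera_params("wrist")["world_from_camera"])
w=vision.camera("wrist")[:,:,::-1];s=vision.camera("side")[:,:,::-1];cv2.imwrite("pics/w6.png",w)
b=cv2.resize(s[90:280,130:300],None,fx=1.7,fy=2,interpolation=cv2.INTER_CUBIC)
cv2.imwrite("pics/v6.png",np.hstack([w[:380],b[:380]]))
E
```

```text
clock: 27.02
ee_pos: [432.0, 333.7, 110.5]
tool_rot: [-0.003, 0.999, -0.045, 0.005]
contact_force: [0.8, 0.4, 0.2]
grip_width: 59.7
finger_force: 0.0
clock: 27.85
ee_pos: [551.1, -4.1, 104.1]
tool_rot: [0.0, 0.999, -0.045, -0.0]
contact_force: [1.3, 0.5, -0.4]
grip_width: 60.6
finger_force: 0.0
clock: 28.68
ee_pos: [563.7, -27.6, 103.9]
tool_rot: [-0.0, 0.94, 0.342, -0.0]
contact_force: [0.1, -0.1, -0.9]
grip_width: 59.8
finger_force: 0.0
clock: 29.52
ee_pos: [563.7, -27.6, 103.9]
tool_rot: [-0.0, 0.738, 0.675, -0.0]
contact_force: [-0.1, 0.3, -0.6]
grip_width: 51.5
finger_force: 0.0
clock: 29.85
ee_pos: [564.0, -27.6, 104.1]
tool_rot: [-0.0, 0.739, 0.673, -0.0]
contact_force: [-0.2, -0.6, -0.1]
grip_width: 51.2
finger_force: 0.0
dp mm [  0.8   1.7 124.1] frac [0.001  0.0021 0.1551] yaw change world 0.0037 -> tool z rot frac total -0.046
[ 0.69  0.47 -0.87  1.85  0.42  1.02 -0.45]
```

View pics/v6.png

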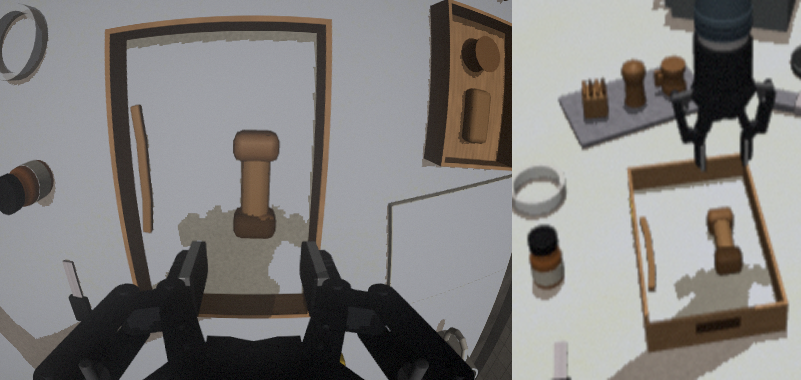

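The view shows molar, femur and vertebra upright on the mat (side crop (594,99), (633,83), (673,73)). The toe bone lies clear, with its knobs at (257,145) and (253,223) in the wrist view, between the open fingers' lines.

```bash
python3 - <<'E'
from m import *
P=load(6);T=vision.camera_params("top")
for u in((257,131),(254,238),(255.5,184.5),(257,146),(253.5,223)):print(np.round(plane(P,u,24,1),1))
E
python3 -m jog '{"dp":[[0.001,0.002,0.02],[0,0,0.035],[0,0,0.035],[0,0,0.03],[0,0,0.015],[0,0,0.01],[0,0,0],[0,0,0],[0,0,0]],"rot":[[0,0,0],[0,0,0],[0,0,0],[0,0,0],[0,0,0],[0,0,0],[0,0,0],[0,0,0],[0,0,0]],"jaw":[0.2,0.2,0.2,0.2,0.2,0.2,0.2,0.2,0.2]}'
python3 -c "
from h import *
togo([565.7,-27,-27],-.09)"
```

```text
[572.2  22.8  24. ]
[559.9 -81.6  24. ]
[566.4 -26.4  24. ]
[571.    9.3  24. ]
[560.9 -65.2  24. ]
clock: 30.7
ee_pos: [567.3, -26.6, -10.5]
tool_rot: [0.001, 0.739, 0.674, 0.001]
contact_force: [0.1, 0.0, -0.1]
grip_width: 51.2
finger_force: 0.0
dp mm [-0.5 -1.6 16.5] frac [-0.0007 -0.002   0.0207] yaw change world 0.0025 -> tool z rot frac total -0.031
```

```bash
python3 -m jog '{"dp":[[0,-0.001,0.008],[0,0,0.008],[0,0,0.004],[0,0,0],[0,0,0],[0,0,0]],"rot":[[0,0,0.2],[0,0,0],[0,0,0],[0,0,0],[0,0,0],[0,0,0]],"jaw":[0.2,0.2,0.2,0.2,0.2,0.2]}'
python3 -m jog '{"dp":[[0,0,0],[0,0,0],[0,0,0],[0,0,0],[0,0,0],[0,0,0],[0,0,0]],"rot":[[0,0,0],[0,0,0],[0,0,0],[0,0,0],[0,0,0],[0,0,0],[0,0,0]],"jaw":[-1,-1,-1,-1,-1,-1,-1]}' 30
```

```text
clock: 31.2
ee_pos: [565.1, -26.8, -27.8]
tool_rot: [0.0, 0.744, 0.668, 0.0]
contact_force: [0.3, 0.3, -0.5]
grip_width: 51.5
finger_force: 0.0
clock: 31.78
ee_pos: [565.5, -26.7, -27.5]
tool_rot: [0.0, 0.744, 0.668, 0.0]
contact_force: [0.4, -1.0, 2.1]
grip_width: 25.4
finger_force: 30.3
```

```bash
python3 -m jog '{"dp":[[0,0,-0.01],[0,0,-0.025],[0,0,-0.03],[0,0,-0.03],[0,0,-0.03],[0,0,0],[0,0,0]],"rot":[[0,0,0],[0,0,0],[0,0,0],[0,0,0],[0,0,0],[0,0,0],[0,0,0]],"jaw":[-1,-1,-1,-1,-1,-1,-1]}'
python3 -m jog '{"dp":[[-0.02,-0.005,0],[-0.045,-0.005,0],[-0.05,-0.006,0],[-0.05,-0.006,0],[-0.05,-0.006,0],[-0.05,-0.006,0],[-0.05,-0.006,0],[-0.05,-0.006,0],[-0.04,-0.005,0],[-0.025,-0.003,0]],"rot":[[0,0,0],[0,0,0],[0,0,0],[0,0,0],[0,0,0],[0,0,0],[0,0,0],[0,0,0],[0,0,0],[0,0,0]],"jaw":[-1,-1,-1,-1,-1,-1,-1,-1,-1,-1]}'
python3 -m jog '{"dp":[[0,0,0],[0,0,0],[0,0,0],[0,0,0],[0,0,0]],"rot":[[0,0,0],[0,0,0],[0,0,0],[0,0,0],[0,0,0]],"jaw":[-1,-1,-1,-1,-1]}'
python3 - <<'E'
from h import *
togo([486,-365,-3.5],-.11)
P=vision.camera_params("wrist");im=vision.camera("wrist")[:,:,::-1];np.save("w7.npy",P["world_from_camera"])
cv2.imwrite("pics/w7.png",im[60:384])
E
```

```text
clock: 32.37
ee_pos: [565.8, -27.0, 73.5]
tool_rot: [0.001, 0.744, 0.668, 0.001]
contact_force: [-0.4, 0.8, -1.9]
grip_width: 25.5
finger_force: 30.0
clock: 33.2
ee_pos: [480.0, -369.5, 69.5]
tool_rot: [-0.002, 0.747, 0.665, -0.002]
contact_force: [-1.1, 0.2, -1.9]
grip_width: 25.2
finger_force: 29.9
clock: 33.62
ee_pos: [485.4, -361.5, 71.8]
tool_rot: [-0.001, 0.743, 0.669, 0.0]
contact_force: [0.2, -0.6, -1.1]
grip_width: 25.4
finger_force: 29.9
dp mm [-3.5  1.  75.3] frac [-0.0044  0.0013  0.0941] yaw change world -0.0052 -> tool z rot frac total 0.066
```

View pics/w7.png

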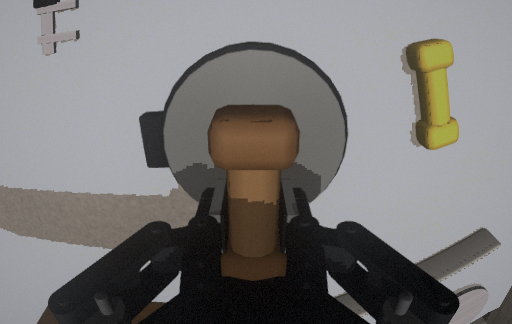

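The toe bone is held level over the disc (disc centre near (255,190) in the full frame). Lowering now.

```bash
python3 -m jog '{"dp":[[-0.0045,0.001,0.02],[0,0,0.03],[0,0,0.02],[0,0,0.014],[0,0,0],[0,0,0],[0,0,0]],"rot":[[0,0,0],[0,0,0],[0,0,0],[0,0,0],[0,0,0],[0,0,0],[0,0,0]],"jaw":[-1,-1,-1,-1,-1,-1,-1]}'
python3 -m jog '{"dp":[[0,0,0.002],[0,0,0.002],[0,0,0],[0,0,0]],"rot":[[0,0,0],[0,0,0],[0,0,0],[0,0,0]],"jaw":[-1,-1,-1,-1]}'
```

```text
clock: 34.25
ee_pos: [486.1, -367.9, 5.5]
tool_rot: [0.001, 0.744, 0.668, 0.0]
contact_force: [0.2, 0.3, -0.1]
grip_width: 25.5
finger_force: 29.9
clock: 34.58
ee_pos: [485.3, -368.0, 2.2]
tool_rot: [0.0, 0.744, 0.668, 0.0]
contact_force: [-0.8, 0.0, -1.3]
grip_width: 25.7
finger_force: 29.9
```

```bash
python3 -m jog '{"dp":[[0.003,0.001,0.002],[0,0,0.002],[0,0,0],[0,0,0]],"rot":[[0,0,0],[0,0,0],[0,0,0],[0,0,0]],"jaw":[-1,-1,-1,-1]}'
python3 -m jog '{"dp":[[0,0,0.0015],[0,0,0],[0,0,0]],"rot":[[0,0,0],[0,0,0],[0,0,0]],"jaw":[-1,-1,-1]}'
python3 -m jog '{"dp":[[0,0,0.0015],[0,0,0],[0,0,0]],"rot":[[0,0,0],[0,0,0],[0,0,0]],"jaw":[-1,-1,-1]}'
```

```text
clock: 34.92
ee_pos: [486.1, -365.3, -1.6]
tool_rot: [-0.0, 0.744, 0.668, -0.0]
contact_force: [-0.5, 0.2, -1.8]
grip_width: 25.6
finger_force: 29.9
clock: 35.17
ee_pos: [486.1, -365.5, -2.7]
tool_rot: [-0.0, 0.744, 0.668, -0.0]
contact_force: [0.7, -0.5, -1.8]
grip_width: 25.4
finger_force: 29.9
clock: 35.42
ee_pos: [486.5, -365.8, -3.4]
tool_rot: [0.0, 0.744, 0.668, 0.0]
contact_force: [-1.3, -0.7, 1.5]
grip_width: 25.4
finger_force: 30.2
```

```bash
python3 -m jog '{"dp":[[0,0,0],[0,0,0],[0,0,0],[0,0,-0.01],[0,0,-0.03],[0,0,-0.04],[0,0,-0.03],[0,0,-0.02],[0,0,0]],"rot":[[0,0,0],[0,0,0],[0,0,0],[0,0,0],[0,0,0],[0,0,0],[0,0,0],[0,0,0],[0,0,0]],"jaw":[0.2,0.2,0.2,0.2,0.2,0.2,0.2,0.2,0.2]}'
python3 -m jog '{"dp":[[0,0,0],[0,0,0],[0,0,0],[0,0,0],[0,0,0],[0,0,0],[0,0,0],[0,0,0],[0,0,0],[0,0,0]],"rot":[[0,0,0.97],[0,0,0.97],[0,0,0.97],[0,0,0.97],[0,0,0.97],[0,0,0.97],[0,0,0.97],[0,0,0.97],[0,0,0.97],[0,0,0.97]],"jaw":[0.4,0.4,0.4,0.4,0.4,0.4,0.4,0.4,0.4,0.4]}'
python3 -m jog '{"dp":[[0,0,0],[0,0,0],[0,0,0],[0,0,0],[0,0,0],[0,0,0],[0,0,0],[0,0,0],[0,0,0],[0,0,0]],"rot":[[0,0,0.97],[0,0,0.97],[0,0,0.97],[0,0,0.97],[0,0,0.97],[0,0,0.97],[0,0,0.97],[0,0,0.97],[0,0,0.97],[0,0,0.97]],"jaw":[0.4,0.4,0.4,0.4,0.4,0.4,0.4,0.4,0.4,0.4]}'
python3 -m jog '{"dp":[[-0.008,-0.03,0],[-0.008,-0.048,0],[-0.008,-0.05,0],[-0.008,-0.05,0],[-0.008,-0.05,0],[-0.008,-0.05,0],[-0.008,-0.05,0],[-0.008,-0.05,0],[-0.008,-0.05,0],[-0.008,-0.05,0]],"rot":[[0,0,0],[0,0,0],[0,0,0],[0,0,0],[0,0,0],[0,0,0],[0,0,0],[0,0,0],[0,0,0],[0,0,0]],"jaw":[0.4,0.4,0.4,0.4,0.4,0.4,0.4,0.4,0.4,0.4]}'
python3 - <<'E'
from h import *
togo([428.5,330.2,-15],np.pi/2-.09)
cv2.imwrite("pics/top8.png",vision.camera("top")[:,:,::-1])
im=cv2.imread("pics/top8.png")[170:265,350:450]
h=cv2.cvtColor(im,cv2.COLOR_BGR2HSV);m=((h[...,1]>75)&(h[...,2]>25)&(h[...,0]<20)).astype(np.uint8)*255
c=max(cv2.findContours(m,0,1)[0],key=cv2.contourArea);r=cv2.minAreaRect(c);u=np.array(r[0])+[350,170]
print(r,cv2.contourArea(c),plane(vision.camera_params("top"),u,48))
E
```

```text
clock: 36.17
ee_pos: [489.9, -367.1, 105.5]
tool_rot: [0.004, 0.744, 0.668, 0.001]
contact_force: [0.9, 0.3, 0.3]
grip_width: 51.5
finger_force: 0.0
clock: 37.0
ee_pos: [485.6, -365.0, 99.3]
tool_rot: [-0.001, 0.942, 0.335, -0.0]
contact_force: [-1.0, 0.4, 0.3]
grip_width: 60.0
finger_force: 0.0
clock: 37.83
ee_pos: [485.6, -365.0, 99.3]
tool_rot: [-0.0, 0.999, -0.047, -0.001]
contact_force: [-0.3, -0.4, -0.1]
grip_width: 59.7
finger_force: 0.0
clock: 38.67
ee_pos: [455.6, 22.7, 99.8]
tool_rot: [0.0, 0.999, -0.045, -0.0]
contact_force: [1.0, -0.5, 0.2]
grip_width: 59.2
finger_force: 0.0
dp mm [ -54.6 -303.8  114.7] frac [-0.0682 -0.3798  0.1434] yaw change world -0.0001 -> tool z rot frac total 0.001
((56.905738830566406, 46.036888122558594), (41.46537399291992, 15.300540924072266), 5.19442892074585) 453.5 [ 487.19911427 -368.03430275   48.        ]
```

```bash
python3 -m jog '{"dp":[[-0.0076,-0.045,0],[-0.0076,-0.045,0],[-0.0076,-0.045,0],[-0.0076,-0.045,0],[-0.0076,-0.045,0],[-0.0076,-0.045,0],[-0.0076,-0.045,0],[-0.0076,-0.04,0],[-0.0076,-0.025,0],[0,0,0]],"rot":[[0,0,0],[0,0,0],[0,0,0],[0,0,0],[0,0,0],[0,0,0],[0,0,0],[0,0,0],[0,0,0],[0,0,0]],"jaw":[0.4,0.4,0.4,0.4,0.4,0.4,0.4,0.4,0.4,0.4]}'
python3 -m jog '{"dp":[[0,0,0],[0,0,0],[0,0,0],[0,0,0],[0,0,0]],"rot":[[0,0,0],[0,0,0],[0,0,0],[0,0,0],[0,0,0]],"jaw":[0.4,0.4,0.4,0.4,0.4]}'
python3 - <<'E'
from h import *
togo([428.5,330.2,-15],np.pi/2-.09)
E
```

```text
clock: 39.55
ee_pos: [426.5, 335.5, 100.6]
tool_rot: [-0.003, 0.999, -0.04, -0.001]
contact_force: [-0.3, 0.9, -0.2]
grip_width: 59.8
finger_force: 0.0
clock: 39.97
ee_pos: [430.2, 327.0, 100.0]
tool_rot: [0.001, 0.999, -0.046, 0.0]
contact_force: [-0.2, 0.3, 0.1]
grip_width: 59.7
finger_force: 0.0
dp mm [ -2.   -3.1 115. ] frac [-0.0025 -0.0039  0.1437] yaw change world 0.0023 -> tool z rot frac total -0.029
```

```bash
python3 -m jog '{"dp":[[-0.003,-0.003,0.02],[0,0,0.035],[0,0,0.035],[0,0,0.03],[0,0,0.014],[0,0,0.008],[0,0,0],[0,0,0],[0,0,0]],"rot":[[0,0,0],[0,0,0],[0,0,0],[0,0,0],[0,0,0],[0,0,0],[0,0,0],[0,0,0],[0,0,0]],"jaw":[0.4,0.4,0.4,0.4,0.4,0.4,0.4,0.4,0.4]}'
python3 -c "
from h import *
togo([428.5,330.2,-15],np.pi/2-.09)"
```

```text
clock: 40.72
ee_pos: [428.6, 332.5, -11.8]
tool_rot: [-0.001, 0.999, -0.045, 0.001]
contact_force: [0.7, 0.3, 0.7]
grip_width: 59.8
finger_force: 0.0
dp mm [0.1 2.3 3.1] frac [0.0002 0.0029 0.0039] yaw change world -0.0001 -> tool z rot frac total 0.002
```

```bash
python3 -m jog '{"dp":[[0,0.002,0.004],[0,0,0],[0,0,0]],"rot":[[0,0,0],[0,0,0],[0,0,0]],"jaw":[0.4,0.4,0.4]}'
python3 -m jog '{"dp":[[0,0,0],[0,0,0],[0,0,0],[0,0,0],[0,0,0],[0,0,0],[0,0,0]],"rot":[[0,0,0],[0,0,0],[0,0,0],[0,0,0],[0,0,0],[0,0,0],[0,0,0]],"jaw":[-0.7,-0.7,-0.7,-0.7,-0.7,-0.7,-0.7]}' 30
python3 -m jog '{"dp":[[0,0,-0.01],[0,0,-0.025],[0,0,-0.03],[0,0,-0.03],[0,0,-0.03],[0,0,0],[0,0,0]],"rot":[[0,0,0],[0,0,0],[0,0,0],[0,0,0],[0,0,0],[0,0,0],[0,0,0]],"jaw":[-0.7,-0.7,-0.7,-0.7,-0.7,-0.7,-0.7]}'
python3 -m jog '{"dp":[[0.011,0.02,0],[0.0117,0.04,0],[0.0117,0.047,0],[0.0117,0.047,0],[0.0117,0.047,0],[0.0117,0.047,0],[0.0117,0.047,0],[0.0117,0.047,0],[0.0117,0.047,0],[0.0117,0.047,0]],"rot":[[0,0,0],[0,0,0],[0,0,0],[0,0,0],[0,0,0],[0,0,0],[0,0,0],[0,0,0],[0,0,0],[0,0,0]],"jaw":[-0.7,-0.7,-0.7,-0.7,-0.7,-0.7,-0.7,-0.7,-0.7,-0.7]}'
python3 -m jog '{"dp":[[0.0117,0.047,0],[0.0117,0.03,0],[0,0.015,0],[0,0,0],[0,0,0],[0,0,0],[0,0,0]],"rot":[[0,0,0],[0,0,0],[0,0,0],[0,0,0],[0,0,0],[0,0,0],[0,0,0]],"jaw":[-0.7,-0.7,-0.7,-0.7,-0.7,-0.7,-0.7]}'
python3 - <<'E'
from h import *
togo([502.1,-100.3,-17],np.pi/2-.09)
E
```

```text
clock: 40.97
ee_pos: [427.6, 329.7, -16.1]
tool_rot: [-0.0, 0.999, -0.045, 0.0]
contact_force: [0.7, -0.5, -0.4]
grip_width: 59.5
finger_force: 0.0
clock: 41.55
ee_pos: [427.6, 330.2, -16.2]
tool_rot: [-0.0, 0.999, -0.045, 0.0]
contact_force: [-0.4, -0.8, 4.6]
grip_width: 41.8
finger_force: 32.4
clock: 42.13
ee_pos: [427.8, 330.1, 84.5]
tool_rot: [-0.001, 0.999, -0.045, 0.001]
contact_force: [0.3, -0.4, -1.6]
grip_width: 41.3
finger_force: 31.9
clock: 42.97
ee_pos: [486.3, -28.1, 81.5]
tool_rot: [0.0, 0.999, -0.045, -0.002]
contact_force: [1.3, 0.6, -1.6]
grip_width: 41.5
finger_force: 31.8
clock: 43.55
ee_pos: [500.1, -97.9, 83.0]
tool_rot: [-0.001, 0.999, -0.043, -0.001]
contact_force: [0.8, 1.1, -0.8]
grip_width: 42.0
finger_force: 31.8
dp mm [  2.4   2.4 100. ] frac [0.0029 0.003  0.125 ] yaw change world -0.0047 -> tool z rot frac total 0.059
```

```bash
python3 -m jog '{"dp":[[0,0.001,0.02],[0,0,0.03],[0,0,0.03],[0,0,0.02],[0,0,0.012],[0,0,0],[0,0,0],[0,0,0]],"rot":[[0,0,0],[0,0,0],[0,0,0],[0,0,0],[0,0,0],[0,0,0],[0,0,0],[0,0,0]],"jaw":[-0.7,-0.7,-0.7,-0.7,-0.7,-0.7,-0.7,-0.7]}'
python3 -m jog '{"dp":[[0,0,0.002],[0,0,0.002],[0,0,0],[0,0,0]],"rot":[[0,0,0],[0,0,0],[0,0,0],[0,0,0]],"jaw":[-0.7,-0.7,-0.7,-0.7]}'
python3 -c "
from h import *
togo([501.2,-100.3,-18.2],np.pi/2-.09)"
```

```text
clock: 44.22
ee_pos: [501.9, -101.1, -5.1]
tool_rot: [0.0, 0.999, -0.044, 0.001]
contact_force: [0.9, -0.1, -0.9]
grip_width: 41.6
finger_force: 31.8
clock: 44.55
ee_pos: [500.8, -101.9, -9.1]
tool_rot: [0.0, 0.999, -0.045, 0.0]
contact_force: [-0.3, -0.3, -1.3]
grip_width: 41.7
finger_force: 31.8
dp mm [ 0.2 -1.7  9.1] frac [ 0.0003 -0.0021  0.0114] yaw change world -0.0 -> tool z rot frac total 0.0
```

```bash
python3 -m jog '{"dp":[[0,-0.0012,0.003],[0,0,0.003],[0,0,0.002],[0,0,0],[0,0,0],[0,0,0]],"rot":[[0,0,0],[0,0,0],[0,0,0],[0,0,0],[0,0,0],[0,0,0]],"jaw":[-0.7,-0.7,-0.7,-0.7,-0.7,-0.7]}'
python3 -m jog '{"dp":[[0,0,0.0015],[0,0,0],[0,0,0]],"rot":[[0,0,0],[0,0,0],[0,0,0]],"jaw":[-0.7,-0.7,-0.7]}'
python3 -m jog '{"dp":[[0,0,0.0015],[0,0,0],[0,0,0]],"rot":[[0,0,0],[0,0,0],[0,0,0]],"jaw":[-0.7,-0.7,-0.7]}'
```

```text
clock: 45.05
ee_pos: [500.7, -100.7, -15.9]
tool_rot: [-0.0, 0.999, -0.045, -0.0]
contact_force: [-0.4, 0.4, -0.4]
grip_width: 41.7
finger_force: 31.8
clock: 45.3
ee_pos: [500.6, -100.8, -17.1]
tool_rot: [0.0, 0.999, -0.045, -0.0]
contact_force: [-0.2, -1.0, -1.4]
grip_width: 41.6
finger_force: 31.8
clock: 45.55
ee_pos: [500.8, -100.8, -18.2]
tool_rot: [-0.0, 0.999, -0.045, 0.0]
contact_force: [-0.4, -0.0, -0.3]
grip_width: 41.7
finger_force: 31.9
```

```bash
python3 -m jog '{"dp":[[0,0,0.001],[0,0,0],[0,0,0]],"rot":[[0,0,0],[0,0,0],[0,0,0]],"jaw":[-0.7,-0.7,-0.7]}'
python3 -m jog '{"dp":[[0,0,0],[0,0,0],[0,0,0],[0,0,-0.01],[0,0,-0.03],[0,0,-0.04],[0,0,-0.04],[0,0,-0.03],[0,0,0]],"rot":[[0,0,0],[0,0,0],[0,0,0],[0,0,0],[0,0,0],[0,0,0],[0,0,0],[0,0,0],[0,0,0]],"jaw":[0.4,0.4,0.4,0.4,0.4,0.4,0.4,0.4,0.4]}'
python3 -m jog '{"dp":[[-0.004,-0.02,0],[-0.004,-0.045,0],[-0.004,-0.05,0],[-0.004,-0.05,0],[-0.004,-0.05,0],[-0.004,-0.05,0],[-0.004,-0.05,0],[-0.004,-0.05,0],[-0.004,-0.05,0],[-0.004,-0.05,0]],"rot":[[0,0,0],[0,0,0],[0,0,0],[0,0,0],[0,0,0],[0,0,0],[0,0,0],[0,0,0],[0,0,0],[0,0,0]],"jaw":[0.4,0.4,0.4,0.4,0.4,0.4,0.4,0.4,0.4,0.4]}'
python3 -m jog '{"dp":[[-0.004,-0.045,0],[0,-0.035,0],[0,0,0],[0,0,0],[0,0,0],[0,0,0]],"rot":[[0,0,0],[0,0,0],[0,0,0],[0,0,0],[0,0,0],[0,0,0]],"jaw":[0.4,0.4,0.4,0.4,0.4,0.4]}'
python3 -c "
from h import *
togo([503.4,337.2,-15],np.pi/2-.09)"
```

```text
clock: 45.8
ee_pos: [500.8, -100.8, -18.2]
tool_rot: [0.0, 0.999, -0.045, -0.0]
contact_force: [-2.2, -1.0, 4.8]
grip_width: 41.5
finger_force: 32.6
clock: 46.55
ee_pos: [505.7, -101.2, 107.0]
tool_rot: [0.001, 0.999, -0.045, 0.006]
contact_force: [1.7, -0.1, 1.2]
grip_width: 60.0
finger_force: 0.0
clock: 47.38
ee_pos: [501.6, 274.1, 100.7]
tool_rot: [0.0, 0.999, -0.045, -0.0]
contact_force: [0.5, 0.5, 0.6]
grip_width: 59.8
finger_force: 0.0
clock: 47.88
ee_pos: [505.1, 334.1, 100.3]
tool_rot: [0.001, 0.999, -0.046, -0.0]
contact_force: [0.2, -0.0, -0.3]
grip_width: 59.6
finger_force: 0.0
dp mm [ -2.   -3.2 115.3] frac [-0.0024 -0.004   0.1442] yaw change world 0.0023 -> tool z rot frac total -0.029
```

```bash
python3 -m jog '{"dp":[[-0.003,-0.001,0.02],[0,0,0.035],[0,0,0.035],[0,0,0.03],[0,0,0.014],[0,0,0.008],[0,0,0],[0,0,0],[0,0,0]],"rot":[[0,0,0],[0,0,0],[0,0,0],[0,0,0],[0,0,0],[0,0,0],[0,0,0],[0,0,0],[0,0,0]],"jaw":[0.4,0.4,0.4,0.4,0.4,0.4,0.4,0.4,0.4]}'
python3 -c "
from h import *
togo([503.4,337.2,-15],np.pi/2-.09)"
```

```text
clock: 48.63
ee_pos: [503.7, 338.5, -10.8]
tool_rot: [-0.001, 0.999, -0.045, 0.001]
contact_force: [0.3, -0.1, 0.3]
grip_width: 59.9
finger_force: 0.0
dp mm [-0.2  1.4  4.2] frac [-0.0003  0.0017  0.0052] yaw change world 0.0002 -> tool z rot frac total -0.002
```

```bash
python3 -m jog '{"dp":[[0.0005,0.001,0.004],[0,0,0],[0,0,0]],"rot":[[0,0,0],[0,0,0],[0,0,0]],"jaw":[0.4,0.4,0.4]}'
python3 -m jog '{"dp":[[0,0,0],[0,0,0],[0,0,0],[0,0,0],[0,0,0],[0,0,0],[0,0,0]],"rot":[[0,0,0],[0,0,0],[0,0,0],[0,0,0],[0,0,0],[0,0,0],[0,0,0]],"jaw":[-0.7,-0.7,-0.7,-0.7,-0.7,-0.7,-0.7]}' 30
python3 -m jog '{"dp":[[0,0,-0.01],[0,0,-0.025],[0,0,-0.03],[0,0,-0.03],[0,0,-0.03],[0,0,0],[0,0,0]],"rot":[[0,0,0],[0,0,0],[0,0,0],[0,0,0],[0,0,0],[0,0,0],[0,0,0]],"jaw":[-0.7,-0.7,-0.7,-0.7,-0.7,-0.7,-0.7]}'
python3 -m jog '{"dp":[[0.005,0.02,0],[0.005,0.04,0],[0.005,0.05,0],[0.005,0.05,0],[0.005,0.05,0],[0.005,0.05,0],[0.005,0.05,0],[0.005,0.05,0],[0.005,0.048,0],[0.005,0.03,0]],"rot":[[0,0,0],[0,0,0],[0,0,0],[0,0,0],[0,0,0],[0,0,0],[0,0,0],[0,0,0],[0,0,0],[0,0,0]],"jaw":[-0.7,-0.7,-0.7,-0.7,-0.7,-0.7,-0.7,-0.7,-0.7,-0.7]}'
python3 -m jog '{"dp":[[0,0.005,0],[0,0,0],[0,0,0],[0,0,0],[0,0,0]],"rot":[[0,0,0],[0,0,0],[0,0,0],[0,0,0],[0,0,0]],"jaw":[-0.7,-0.7,-0.7,-0.7,-0.7]}'
python3 - <<'E'
from h import *
togo([512.8,-19.5,-17],np.pi/2-.09)
E
```

```text
clock: 48.88
ee_pos: [503.1, 336.9, -15.2]
tool_rot: [-0.0, 0.999, -0.045, 0.0]
contact_force: [0.2, 0.4, 0.3]
grip_width: 59.9
finger_force: 0.0
clock: 49.47
ee_pos: [503.2, 337.3, -15.1]
tool_rot: [-0.0, 0.999, -0.045, 0.0]
contact_force: [-0.5, -0.2, 5.4]
grip_width: 40.8
finger_force: 27.2
clock: 50.05
ee_pos: [503.3, 337.2, 85.3]
tool_rot: [-0.001, 0.999, -0.045, 0.001]
contact_force: [0.2, -0.1, -1.3]
grip_width: 40.8
finger_force: 29.0
clock: 50.88
ee_pos: [508.0, -21.9, 81.8]
tool_rot: [0.001, 0.999, -0.048, -0.003]
contact_force: [0.3, -1.4, -0.8]
grip_width: 40.7
finger_force: 29.1
clock: 51.3
ee_pos: [510.3, -17.2, 83.9]
tool_rot: [-0.001, 0.999, -0.043, -0.0]
contact_force: [-0.6, 0.0, -0.7]
grip_width: 41.1
finger_force: 29.1
dp mm [  2.8   2.2 100.8] frac [0.0035 0.0028 0.1261] yaw change world -0.0042 -> tool z rot frac total 0.053
```

```bash
python3 -m jog '{"dp":[[0.002,0.0,0.02],[0,0,0.03],[0,0,0.03],[0,0,0.02],[0,0,0.012],[0,0,0],[0,0,0],[0,0,0]],"rot":[[0,0,0],[0,0,0],[0,0,0],[0,0,0],[0,0,0],[0,0,0],[0,0,0],[0,0,0]],"jaw":[-0.7,-0.7,-0.7,-0.7,-0.7,-0.7,-0.7,-0.7]}'
python3 -m jog '{"dp":[[0,0,0.002],[0,0,0.002],[0,0,0],[0,0,0]],"rot":[[0,0,0],[0,0,0],[0,0,0],[0,0,0]],"jaw":[-0.7,-0.7,-0.7,-0.7]}'
python3 -c "
from h import *
togo([512.7,-19.5,-17.2],np.pi/2-.09)"
```

```text
clock: 51.97
ee_pos: [513.7, -19.1, -4.3]
tool_rot: [-0.0, 0.999, -0.044, 0.001]
contact_force: [-0.7, 0.0, -0.1]
grip_width: 40.7
finger_force: 29.1
clock: 52.3
ee_pos: [512.6, -20.1, -8.2]
tool_rot: [0.0, 0.999, -0.045, 0.0]
contact_force: [0.3, -0.8, -1.8]
grip_width: 40.5
finger_force: 29.1
dp mm [ 0.  -0.6  9. ] frac [ 0.     -0.0007  0.0112] yaw change world -0.0 -> tool z rot frac total 0.0
```

```bash
python3 -m jog '{"dp":[[0,-0.0005,0.003],[0,0,0.003],[0,0,0.002],[0,0,0],[0,0,0],[0,0,0]],"rot":[[0,0,0],[0,0,0],[0,0,0],[0,0,0],[0,0,0],[0,0,0]],"jaw":[-0.7,-0.7,-0.7,-0.7,-0.7,-0.7]}'
python3 -m jog '{"dp":[[0,0,0.0015],[0,0,0],[0,0,0]],"rot":[[0,0,0],[0,0,0],[0,0,0]],"jaw":[-0.7,-0.7,-0.7]}'
python3 -m jog '{"dp":[[0,0,0.0015],[0,0,0],[0,0,0]],"rot":[[0,0,0],[0,0,0],[0,0,0]],"jaw":[-0.7,-0.7,-0.7]}'
```

```text
clock: 52.8
ee_pos: [512.3, -19.4, -15.1]
tool_rot: [-0.0, 0.999, -0.045, -0.0]
contact_force: [-0.4, 0.1, -0.8]
grip_width: 40.6
finger_force: 29.1
clock: 53.05
ee_pos: [512.3, -19.5, -16.3]
tool_rot: [-0.0, 0.999, -0.045, -0.0]
contact_force: [-0.5, -0.3, -1.2]
grip_width: 41.1
finger_force: 29.1
clock: 53.3
ee_pos: [512.9, -19.5, -17.0]
tool_rot: [0.0, 0.999, -0.045, 0.0]
contact_force: [0.8, 0.3, 1.7]
grip_width: 41.3
finger_force: 28.6
```

```bash
python3 -m jog '{"dp":[[0,0,0],[0,0,0],[0,0,0],[0,0,-0.01],[0,0,-0.03],[0,0,-0.04],[0,0,-0.04],[0,0,-0.03],[0,0,0]],"rot":[[0,0,0],[0,0,0],[0,0,0],[0,0,0],[0,0,0],[0,0,0],[0,0,0],[0,0,0],[0,0,0]],"jaw":[0.4,0.4,0.4,0.4,0.4,0.4,0.4,0.4,0.4]}'
python3 -m jog '{"dp":[[0.003,-0.02,0],[0.004,-0.045,0],[0.004,-0.05,0],[0.004,-0.05,0],[0.004,-0.05,0],[0.004,-0.05,0],[0.004,-0.05,0],[0.004,-0.05,0],[0.004,-0.05,0],[0.004,-0.045,0]],"rot":[[0,0,0],[0,0,0],[0,0,0],[0,0,0],[0,0,0],[0,0,0],[0,0,0],[0,0,0],[0,0,0],[0,0,0]],"jaw":[0.4,0.4,0.4,0.4,0.4,0.4,0.4,0.4,0.4,0.4]}'
python3 -m jog '{"dp":[[0,-0.012,0],[0,0,0],[0,0,0],[0,0,0],[0,0,0],[0,0,0]],"rot":[[0,0,0],[0,0,0],[0,0,0],[0,0,0],[0,0,0],[0,0,0]],"jaw":[0.4,0.4,0.4,0.4,0.4,0.4]}'
python3 -c "
from h import *
togo([576.4,352.5,-18.5],np.pi/2-.09)"
```

```text
clock: 54.05
ee_pos: [517.4, -19.1, 108.7]
tool_rot: [0.0, 0.999, -0.045, 0.006]
contact_force: [1.6, 0.8, 0.3]
grip_width: 59.6
finger_force: 0.0
clock: 54.88
ee_pos: [575.8, 346.8, 102.2]
tool_rot: [-0.0, 0.999, -0.044, -0.0]
contact_force: [-0.4, 0.2, 1.5]
grip_width: 60.0
finger_force: 0.0
clock: 55.38
ee_pos: [578.2, 350.8, 102.4]
tool_rot: [0.001, 0.999, -0.047, 0.0]
contact_force: [-0.4, -0.3, 0.4]
grip_width: 59.8
finger_force: 0.0
dp mm [ -2.   -1.7 120.9] frac [-0.0025 -0.0022  0.1511] yaw change world 0.0031 -> tool z rot frac total -0.039
```

```bash
python3 -m jog '{"dp":[[-0.003,0,0.02],[0,0,0.035],[0,0,0.035],[0,0,0.03],[0,0,0.016],[0,0,0.009],[0,0,0.003],[0,0,0],[0,0,0],[0,0,0]],"rot":[[0,0,0],[0,0,0],[0,0,0],[0,0,0],[0,0,0],[0,0,0],[0,0,0],[0,0,0],[0,0,0],[0,0,0]],"jaw":[0.4,0.4,0.4,0.4,0.4,0.4,0.4,0.4,0.4,0.4]}'
python3 -c "
from h import *
togo([576.4,352.5,-18.5],np.pi/2-.09)"
```

```text
clock: 56.22
ee_pos: [576.2, 355.1, -13.8]
tool_rot: [-0.001, 0.999, -0.045, 0.001]
contact_force: [-0.6, 0.4, 0.8]
grip_width: 59.9
finger_force: 0.0
dp mm [0.4 2.5 4.7] frac [0.0005 0.0032 0.0058] yaw change world -0.0001 -> tool z rot frac total 0.002
```

```bash
python3 -m jog '{"dp":[[0.0008,0.0025,0.005],[0,0,0],[0,0,0]],"rot":[[0,0,0],[0,0,0],[0,0,0]],"jaw":[0.4,0.4,0.4]}'
python3 -m jog '{"dp":[[0,0,0],[0,0,0],[0,0,0],[0,0,0],[0,0,0],[0,0,0],[0,0,0]],"rot":[[0,0,0],[0,0,0],[0,0,0],[0,0,0],[0,0,0],[0,0,0],[0,0,0]],"jaw":[-0.6,-0.6,-0.6,-0.6,-0.6,-0.6,-0.6]}' 30
python3 -m jog '{"dp":[[0,0,-0.01],[0,0,-0.025],[0,0,-0.03],[0,0,-0.03],[0,0,-0.03],[0,0,0],[0,0,0]],"rot":[[0,0,0],[0,0,0],[0,0,0],[0,0,0],[0,0,0],[0,0,0],[0,0,0]],"jaw":[-0.6,-0.6,-0.6,-0.6,-0.6,-0.6,-0.6]}'
python3 -m jog '{"dp":[[-0.004,0.02,0],[-0.004,0.04,0],[-0.004,0.048,0],[-0.004,0.048,0],[-0.004,0.048,0],[-0.004,0.048,0],[-0.004,0.048,0],[-0.004,0.04,0],[-0.004,0.027,0],[-0.003,0,0]],"rot":[[0,0,0],[0,0,0],[0,0,0],[0,0,0],[0,0,0],[0,0,0],[0,0,0],[0,0,0],[0,0,0],[0,0,0]],"jaw":[-0.6,-0.6,-0.6,-0.6,-0.6,-0.6,-0.6,-0.6,-0.6,-0.6]}'
python3 -m jog '{"dp":[[0,0,0],[0,0,0],[0,0,0],[0,0,0]],"rot":[[0,0,0],[0,0,0],[0,0,0],[0,0,0]],"jaw":[-0.6,-0.6,-0.6,-0.6]}'
python3 - <<'E'
from h import *
togo([518.7,60.4,-20.6],np.pi/2-.09)
E
```

```text
clock: 56.47
ee_pos: [575.6, 351.6, -19.7]
tool_rot: [0.0, 0.999, -0.045, 0.0]
contact_force: [-0.1, -0.1, -0.9]
grip_width: 60.0
finger_force: 0.0
clock: 57.05
ee_pos: [575.6, 352.0, -19.4]
tool_rot: [-0.0, 0.999, -0.045, 0.0]
contact_force: [-0.3, -0.7, 3.3]
grip_width: 44.9
finger_force: 30.5
clock: 57.63
ee_pos: [576.3, 353.1, 82.0]
tool_rot: [-0.001, 0.999, -0.045, 0.001]
contact_force: [0.1, 0.6, -2.2]
grip_width: 45.0
finger_force: 30.8
clock: 58.47
ee_pos: [515.2, 53.7, 77.4]
tool_rot: [0.003, 0.999, -0.05, -0.003]
contact_force: [-0.1, -0.6, -1.7]
grip_width: 44.7
finger_force: 31.0
clock: 58.8
ee_pos: [517.9, 64.4, 80.1]
tool_rot: [-0.001, 0.999, -0.043, -0.0]
contact_force: [0.3, -0.2, -1.3]
grip_width: 44.6
finger_force: 31.0
dp mm [  1.1   4.1 100.7] frac [0.0014 0.0051 0.1258] yaw change world -0.0034 -> tool z rot frac total 0.042
```

```bash
python3 -m jog '{"dp":[[0,0.003,0.02],[0,0,0.03],[0,0,0.03],[0,0,0.02],[0,0,0.012],[0,0,0],[0,0,0],[0,0,0]],"rot":[[0,0,0],[0,0,0],[0,0,0],[0,0,0],[0,0,0],[0,0,0],[0,0,0],[0,0,0]],"jaw":[-0.6,-0.6,-0.6,-0.6,-0.6,-0.6,-0.6,-0.6]}'
python3 -m jog '{"dp":[[0,0,0.002],[0,0,0.002],[0,0,0],[0,0,0]],"rot":[[0,0,0],[0,0,0],[0,0,0],[0,0,0]],"jaw":[-0.6,-0.6,-0.6,-0.6]}'
python3 -c "
from h import *
togo([517.9,60.4,-21.4],np.pi/2-.09)"
```

```text
clock: 59.47
ee_pos: [519.1, 60.9, -8.4]
tool_rot: [-0.0, 0.999, -0.044, 0.001]
contact_force: [0.3, -0.2, -0.3]
grip_width: 44.5
finger_force: 31.0
clock: 59.8
ee_pos: [518.1, 59.8, -12.2]
tool_rot: [0.0, 0.999, -0.045, 0.0]
contact_force: [-0.9, 0.3, -1.5]
grip_width: 44.7
finger_force: 31.0
dp mm [-0.2 -0.6  9.2] frac [-0.0003 -0.0007  0.0115] yaw change world 0.0 -> tool z rot frac total -0.001
```

```bash
python3 -m jog '{"dp":[[0,-0.0005,0.003],[0,0,0.003],[0,0,0.002],[0,0,0],[0,0,0],[0,0,0]],"rot":[[0,0,0],[0,0,0],[0,0,0],[0,0,0],[0,0,0],[0,0,0]],"jaw":[-0.6,-0.6,-0.6,-0.6,-0.6,-0.6]}'
python3 -m jog '{"dp":[[0,0,0.0015],[0,0,0],[0,0,0]],"rot":[[0,0,0],[0,0,0],[0,0,0]],"jaw":[-0.6,-0.6,-0.6]}'
python3 -m jog '{"dp":[[0,0,0.0015],[0,0,0],[0,0,0]],"rot":[[0,0,0],[0,0,0],[0,0,0]],"jaw":[-0.6,-0.6,-0.6]}'
```

```text
clock: 60.3
ee_pos: [517.7, 60.4, -19.1]
tool_rot: [-0.0, 0.999, -0.045, -0.0]
contact_force: [0.0, 0.6, -1.5]
grip_width: 44.7
finger_force: 31.0
clock: 60.55
ee_pos: [517.7, 60.4, -20.3]
tool_rot: [-0.0, 0.999, -0.045, -0.0]
contact_force: [0.8, 0.8, -0.8]
grip_width: 44.8
finger_force: 31.0
clock: 60.8
ee_pos: [517.8, 60.3, -21.4]
tool_rot: [0.0, 0.999, -0.045, -0.0]
contact_force: [0.2, -0.3, -0.8]
grip_width: 44.8
finger_force: 31.0
```

```bash
python3 -m jog '{"dp":[[0,0,0.001],[0,0,0],[0,0,0]],"rot":[[0,0,0],[0,0,0],[0,0,0]],"jaw":[-0.6,-0.6,-0.6]}'
python3 -m jog '{"dp":[[0,0,0],[0,0,0],[0,0,0],[0,0,-0.01],[0,0,-0.03],[0,0,-0.04],[0,0,-0.04],[0,0,-0.03],[0,0,0]],"rot":[[0,0,0],[0,0,0],[0,0,0],[0,0,0],[0,0,0],[0,0,0],[0,0,0],[0,0,0],[0,0,0]],"jaw":[0.4,0.4,0.4,0.4,0.4,0.4,0.4,0.4,0.4]}'
python3 -m jog '{"dp":[[-0.023,0.012,-0.032],[-0.023,0.012,-0.032],[-0.023,0.012,-0.032],[-0.023,0.012,-0.032],[-0.023,0.012,-0.032],[0,0,0],[0,0,0],[0,0,0],[0,0,0],[0,0,0]],"rot":[[0,0,0],[0,0,0],[0,0,0],[0,0,0],[0,0,0],[0,0,0],[0,0,0],[0,0,0],[0,0,0],[0,0,0]],"jaw":[1,1,1,1,1,1,1,1,1,1]}'
python3 - <<'E'
from m import *
np.save("w9.npy",vision.camera_params("wrist")["world_from_camera"]);im=vision.camera("wrist")[:,:,::-1].copy();cv2.imwrite("pics/w9.png",im)
for q in objs(im,(182,14,376,140)):
    M=cv2.moments(q);print(np.round([M["m10"]/M["m00"],M["m01"]/M["m00"]],1),cv2.contourArea(q),cv2.boundingRect(q))
t=cv2.resize(im[5:160,160:400],None,fx=2.4,fy=2.4,interpolation=cv2.INTER_CUBIC)
s=vision.camera("top")[:,:,::-1];cv2.imwrite("pics/top9.png",s);s=cv2.resize(s[170:262,360:446],None,fx=2.6,fy=372/92,interpolation=cv2.INTER_CUBIC)
cv2.imwrite("pics/v9.png",np.hstack([t,s]))
E
```

```text
clock: 61.05
ee_pos: [517.9, 60.3, -21.6]
tool_rot: [0.0, 0.999, -0.045, -0.0]
contact_force: [-2.9, -0.6, 5.9]
grip_width: 44.4
finger_force: 31.3
clock: 61.8
ee_pos: [522.3, 61.0, 103.4]
tool_rot: [-0.0, 0.999, -0.045, 0.005]
contact_force: [0.9, -0.1, 0.2]
grip_width: 59.9
finger_force: 0.0
clock: 62.63
ee_pos: [421.2, 21.3, 224.2]
tool_rot: [-0.001, 0.999, -0.044, -0.002]
contact_force: [0.1, -0.9, -0.1]
grip_width: 85.2
finger_force: 0.0
[270.1 129.1] 568.0 (221, 125, 99, 11)
[345.6  92.9] 624.0 (331, 74, 33, 35)
[279.9  85.6] 937.0 (262, 68, 37, 36)
[213.   87.4] 1122.5 (194, 68, 38, 47)
```

View pics/v9.png

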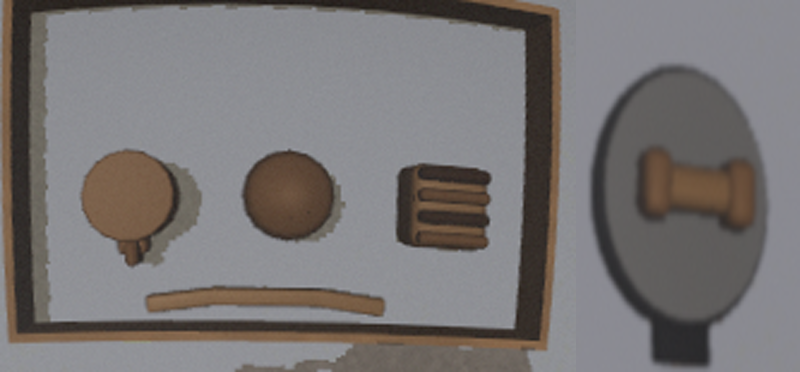

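The final view shows vertebra, femur and molar upright in their order, the rib undisturbed, and the toe bone flat on the disc. Comparing numerically before and after:

```bash
python3 - <<'E'
from m import *
A,B=load(2),load(9)
for n,a,b,z in(("vert",(194+18.5,69),(194+18.5,68),56),("vertc",(212.5,88.5),(213,87.4),56),("fem",(281.4,88.7),(279.9,85.6),60),("femBB",(282,89.5),(280.5,86),60),("mol",(343.3,96.4),(345.6,92.9),56),("molBB",(345,94.5),(347.5,91.5),56),("rib",(269.8,130.9),(270.1,129.1),12)):
    print(n,np.round(plane(A,a,z,1)[:2],1),np.round(plane(B,b,z,1)[:2],1))
P={n:vision.camera_params(n) for n in("top","side")};rs=[];rd=[]
cv2.imwrite("pics/s9.png",vision.camera("side")[:,:,::-1])
for n,f,(x0,y0,x1,y1) in(("top","top9",(365,175,440,245)),("side","s9",(225,290,310,365))):
    im=cv2.imread(f"pics/{f}.png")[y0:y1,x0:x1];h=cv2.cvtColor(im,cv2.COLOR_BGR2HSV);m=((h[...,1]>70)&(h[...,0]<20)).astype(np.uint8)
    c=max(cv2.findContours(m,0,1)[0],key=cv2.contourArea);u=np.array(cv2.minAreaRect(c)[0])+[x0,y0];rs.append(ray(P[n],u));print(u,cv2.contourArea(c))
    rd.append(ray(P[n],(402,217.5) if n=="top" else (262,328.5)))
print("toe",tri(rs),"dot",tri(rd))
E
```

```text
vert [541.3  59.6] [540.4  57.7]
vertc [517.9  61.5] [517.3  59.4]
fem [511.5 -18.9] [512.2 -17.6]
femBB [510.5 -19.5] [511.7 -18.2]
mol [500.2 -94.5] [500.2 -96.4]
molBB [502.5 -96.7] [501.9 -98.9]
rib [456.   -4.6] [456.2  -4.4]
[406.67037582 216.01597595] 472.5
[263.08799744 324.48400116] 845.0
toe (array([ 487.10362052, -366.25503181,   50.92638168]), np.float64(0.18672549438407776)) dot (array([ 486.06099388, -362.56260121,   32.72015484]), np.float64(0.3726755997281932))
```

All three are back within about 2 mm of where they stood, the rib has not moved, and the toe bone is about 4 mm from the dot. The arm is clear. Handing in.

```bash
python3 -c "
from plant import ticket
print(ticket.sign_off())"
```

```text
the job is handed in; nothing more can be done
None
```

I handed the job in at about 63 s: the toe bone lies flat about 4 mm from the turntable's centre, the three finds stand within about 2 mm of their old spots, and the rib is unmoved; on my first try the fingers closed on top of the vertebra (about 11 N) because they end some 38 mm short of the reported tool tip, and I corrected for that afterwards.

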